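# Unstack the pipe fittings into their trays

## Task

Take the stack of four metal pipe fittings apart from the top down, one piece at a time, and set each straight into the shallow tray of its own shape and size, lying flat on the tray's floor within the lip: the small round plug in the small round tray, the hexagonal bushing in the hexagonal tray, the large round cap in the large round tray and the square block in the square tray. Set the pieces down gently and do not drop or tip any of them over. Leave the amber jar and the copper pipe stub where they stand.

Things in the scene. Friction and masses are not known exactly. Their poses are not given: they have to be found in the camera images.
- plug: Small round steel plug, the top piece of the stack: an upright solid cylinder 26 mm in diameter and 36 mm high, about 0.12 kg, with a black square mark 10 mm wide on its top. Origin: centre of its underside; z up. Loose. It may sit up to 2 mm off the centre of the piece below, turned by any angle within 0.5 rad of it. At the start its underside is 96 mm above the bench.
- bushing: Hexagonal brass bushing, second from the top: a solid upright hexagonal prism 40 mm across flats, 46 mm across corners, 32 mm high, about 0.22 kg. Origin: centre of its underside; z up. Loose. Its y axis is square to one pair of flats (the other pairs are 60 degrees either way); its x axis points to a corner. It may sit up to 2 mm off the centre of the piece below, turned by any angle within 0.5 rad of it. At the start its underside is 64 mm above the bench.
- cap: Large round aluminium pipe cap, third from the top: an upright solid cylinder 54 mm in diameter, 34 mm high, about 0.28 kg, with small grey ribs round its side that are looks only. Origin: centre of its underside; z up. Loose. It may sit up to 2 mm off the centre of the piece below, turned by any angle within 0.5 rad of it. At the start its underside is 30 mm above the bench.
- block: Square dark steel base block, the bottom of the stack, standing on the bench: 66 x 66 mm and 30 mm high, about 0.45 kg, with a small black dot at each corner of its top. Origin: centre of its underside; z up. Loose. x and y are square to its sides. It fits its tray only when turned to match it (any quarter turn).
- tray_small_round: Small round tray for the plug: inner diameter 42 mm, outer 50 mm. Fixed to the bench at a random place and yaw. Floor 3 mm thick of black rubber, surrounded by a bright metal lip 4 mm wide whose top is 8 mm above the bench (5 mm above the tray's floor). Origin: centre of its underside, on the bench top; z up.
- tray_hex: Hexagonal tray for the bushing: 58 mm across flats inside, 66 mm outside. The bushing lies in it at any yaw. Fixed to the bench at a random place and yaw. Floor 3 mm thick of black rubber, surrounded by a bright metal lip 4 mm wide whose top is 8 mm above the bench (5 mm above the tray's floor). Origin: centre of its underside, on the bench top; z up. Its y axis is square to one pair of flats.
- tray_big_round: Large round tray for the cap: inner diameter 70 mm, outer 78 mm. Fixed to the bench at a random place and yaw. Floor 3 mm thick of black rubber, surrounded by a bright metal lip 4 mm wide whose top is 8 mm above the bench (5 mm above the tray's floor). Origin: centre of its underside, on the bench top; z up.
- tray_square: Square tray for the block: 82 x 82 mm inside, 90 x 90 mm outside. Fixed to the bench at a random place and yaw. Floor 3 mm thick of black rubber, surrounded by a bright metal lip 4 mm wide whose top is 8 mm above the bench (5 mm above the tray's floor). Origin: centre of its underside, on the bench top; z up. x and y are square to its sides.
- jar: Amber glass jar with a black lid, 52 mm in diameter, 62 mm high, loose, standing between the trays: a bystander, to be left alone. Origin: centre of its underside.
- pipe_stub: Upright offcut of copper pipe, 48 mm outer diameter, open at both ends, 60 mm high, loose, standing between the trays: a bystander, to be left alone. Origin: centre of its underside.

How it is judged:
By the outcome, as a careful person would: the job done as asked, in the order asked, and still so for the second after the job is handed in, with the robot touching nothing.
It also fails if it takes over 120 s, if anything falls off the work surface, if the arm or the gripper's body presses on something with over 40 N, if the wrist force passes 120 N, or if a joint passes its speed limit or range.

## Robot

A 7-joint arm with a two-finger parallel gripper is mounted at the origin on the work surface. World frame = base frame: x ahead of the robot, y to its left, z up, the work surface at z = 0. Lengths are in m, angles in rad, forces in N, time in s.
With the tool pointing down it reaches from about 0.4 to 0.85 m from the base axis. Payload 4.5 kg.
Tool frame: the origin (TCP) lies midway between the tips of the shut fingers; the grasp point (between the pads) lies 19 mm behind it; z points along the fingers, y is the direction in which the jaws open and shut (so a half turn about z gives the same grasp; the last joint's range is limited). The gripper opens to 85 mm and grips with 20 to 120 N. Pads are 22 mm wide; open, the fingers measure 114 mm over their backs; the gripper's body (76 mm by 85 mm) begins 54 mm behind the grasp point. The pads swing forward as they close: fully open they stand 13 mm farther back than shut.
Start: joints at [1.328, 0.689, -0.195, 1.565, 0.157, 0.902, -0.215], TCP at [0.171, -0.601, 0.231] pointing down, gripper open.
Joint ranges: [-3.01, 3.01], [-0.46, 2.08], [-1.47, 1.51], [0.13, 2.56], [-1, 4.14], [0.04, 2.09], [-2.66, 2.66]. Speed limits (rad/s): [2.57, 2.57, 3.14, 3.14, 3.14, 3.14, 3.14].

## Interface

Orientations are given as a 3x3 rotation matrix whose columns are the frame's x, y, z axes.
In Python, from rig import * gives the robot as it stands.
- The arm moves only by the tool arm_command, never from a script. Its argument "plan" is a list of rows, each an object with "delta_pos": the shift along the tool's x, y, z each as a share of 0.75 m, from -1 to 1, a list of three; "turn": the turn, a rotation vector about the tool's x, y, z each as a share of 30 degrees, from -1 to 1, a list of three. In form: [{"delta_pos": [dx, dy, dz], "turn": [rx, ry, rz]}, ...]. A call has 1 to 5 rows; each row is the pose to reach, as a shift and turn from the pose measured when the call began, along the tool's axes at that moment; what a row does not reach only later rows make up. A row lasts 1/8 s, in which the tool goes at most 62.5 mm and 10.7 degrees, less where a joint would pass 70% of its speed; a pose out of reach is approached as far as the arm can. A call with a number of a shift or a turn outside -1 to 1 is refused whole. A call with a gripper value outside its range is refused whole. "gripper" is the opening, from -1 (shut) to 1 (fully open), set as the call begins (left out, the last holds). The fingers move at their own pace and stop on an object; the grip force is fixed at half the most. Time passes only in rows, so rows that repeat a pose let the fingers close. It gives the time, the measured TCP pose, the force and the opening at its end, in the units of the state.
- get_state(): the state, without advancing time (a new reading comes with each control period).
- read_camera(name): name is "scene" or "top" or "wrist"; returns (picture, depth): 400x640x3 uint8, red, green, blue; 400x640 float32, m along the optical axis (not along the pixel's ray), 0 where there is no reading.
- get_calibration(name): a dict with "fov_y" (degrees; the focal length in pixels is half the picture's height over the tangent of half this angle, whatever the lens; pixels are square), "cx", "cy" (the principal point, pixels), "world_from_camera" (4x4, takes a point from camera to world coordinates); the wrist camera has in their place "mount" (4x4, takes a point from camera to tool coordinates, whose origin is the TCP and whose axes are the flange's). Camera axes: x right, y down, z forward; pixel columns grow to the right and rows downward; lengths in m; the calibration is good to about 2 mm. A picture is of the moment at which its call begins: read the wrist's pose just before it. get_calibration takes no time and is no camera call.
- close_job(): hands the job in, once; it reports no verdict.
Trained networks look in the newest picture that a camera, given by its name, has taken for a name from the list of things; names that differ only in an ending like _2 or _b are one class to them, and where a whole thing is asked for, a point or a joint stands for the part that bears it (a point fixed in the world has none). Each returns a list of dicts, best first, with "conf" (0 to 1); they miss things now and then, are a little off and sometimes report something else, mostly with a low value. They report only what shows in the picture. A call takes as long as a camera call.
- search_frame(camera, query): "extent" ([centre column, centre row, width, height] in pixels, round what is visible of it).
- masks_of(camera, query): "pixels" (400x640 bool, what is visible of it) and "extent" ([centre column, centre row, width, height] in pixels, round what is visible of it).
The state is a dict: "time_s": time; "joints": joint angles; "dq": joint speeds; "effort": joint torques, N m; "ee_pos": TCP position; "tcp_rot": TCP orientation; "wrist_force": force on the tool from outside, world axes, zero at the start; "ft_torque": the same for the moment, N m; "width": opening from 0.0 (shut) to 1.0 (fully open).
Only numpy, scipy, OpenCV 4.12 (cv2) and the standard library are available. Lean on these libraries where they do the work, as an engineer would, in place of code of your own. Each camera call takes 0.05 s, during which the arm holds its last target. There are 200 camera calls.

## Working session

There is one attempt and no reset: what is moved stays moved. The work goes in short steps, Python scripts to look and compute and a tool call to move; the robot and the scene stay as the last step left them, time stands still between calls to the robot, and variables do not carry over. Pictures are saved under pics/ and viewed, about 12 in all and at most 16, crops included, and the job is handed in when it is done.

Besides the shell and the picture viewer there is one more tool, called after "Call:" in YAML: its name, and indented under it one key for each argument. arm_command: Moves the arm, as the interface text tells. Its arguments: {"type":"object","properties":{"plan":{"type":"array"},"gripper":{"type":"number"}},"required":["plan"]}

```bash
mkdir -p pics; ls; python3 - <<'E'
from rig import *
import cv2,numpy as np
s=get_state();print({k:np.round(v,3).tolist() for k,v in s.items()})
for n in ("scene","top","wrist"):
    c=get_calibration(n);print(n,{k:np.round(v,3).tolist() for k,v in c.items()})
for n in ("scene","top"):
    p,d=read_camera(n);cv2.imwrite(f"pics/{n}0.png",p[:,:,::-1]);np.save(f"pics/{n}0.npy",d)
E
```

```text
pics
{'time_s': 0.0, 'joints': [1.328, 0.69, -0.195, 1.566, 0.157, 0.902, -0.215], 'dq': [0.0, -0.002, 0.001, -0.001, -0.001, 0.0, 0.001], 'effort': [-0.001, -53.961, -1.267, -15.854, 0.009, 0.01, -0.0], 'ee_pos': [0.171, -0.601, 0.23], 'tcp_rot': [[0.962, 0.273, -0.001], [0.273, -0.962, 0.002], [-0.0, -0.002, -1.0]], 'wrist_force': [0.462, 0.244, 0.618], 'ft_torque': [0.024, -0.021, -0.029], 'width': 0.998}
scene {'fov_y': 44.694, 'cx': 318.683, 'cy': 206.421, 'world_from_camera': [[-0.171, 0.76, -0.627, 1.166], [0.985, 0.125, -0.118, 0.138], [-0.012, -0.638, -0.77, 0.821], [0.0, 0.0, 0.0, 1.0]]}
top {'fov_y': 51.82, 'cx': 327.577, 'cy': 189.742, 'world_from_camera': [[0.019, -0.998, 0.064, 0.499], [-1.0, -0.02, -0.023, 0.012], [0.024, -0.064, -0.998, 1.18], [0.0, 0.0, 0.0, 1.0]]}
wrist {'fov_y': 63.878, 'cx': 316.351, 'cy': 209.046, 'mount': [[-0.0, -0.954, -0.301, 0.076], [1.0, -0.0, 0.001, -0.0], [-0.001, -0.301, 0.954, -0.145], [0.0, 0.0, 0.0, 1.0]]}
```

View pics/top0.png

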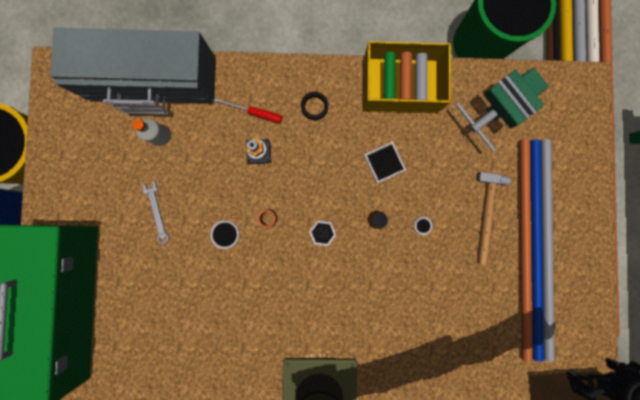

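View pics/scene0.png

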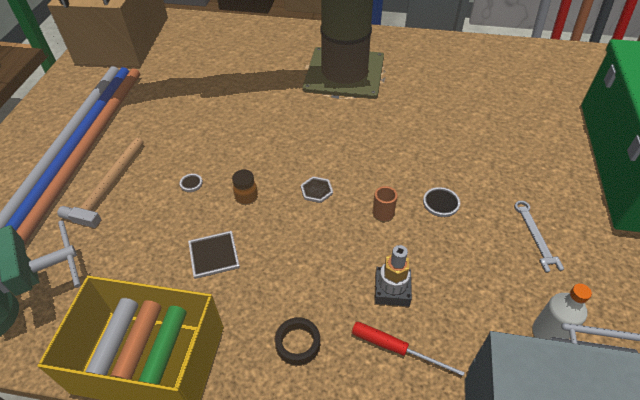

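The top view shows the stack at (257,150). The trays are square (386,162), big round (224,235), hex (322,233) and small round (423,226). The jar is at (377,220) and the pipe stub at (268,218). Next I'll measure them.

```bash
cat > h.py <<'E'
from rig import *
import cv2,numpy as np
from scipy.spatial.transform import Rotation as R
def cam(n,s=None):
    c=get_calibration(n); f=200/np.tan(np.radians(c["fov_y"])/2)
    if "mount" in c:
        s=s or get_state(); T=np.eye(4);T[:3,:3]=s["tcp_rot"];T[:3,3]=s["ee_pos"]
        W=T@np.array(c["mount"])
    else: W=np.array(c["world_from_camera"])
    return f,c["cx"],c["cy"],W
def onplane(K,uv,z):
    f,cx,cy,W=K; uv=np.atleast_2d(uv).astype(float)
    r=np.c_[(uv[:,0]-cx)/f,(uv[:,1]-cy)/f,np.ones(len(uv))]@W[:3,:3].T
    return W[:3,3]+r*((z-W[2,3])/r[:,2])[:,None]
def cloud(K,d):
    f,cx,cy,W=K; v,u=np.mgrid[:d.shape[0],:d.shape[1]]
    P=np.stack([(u-cx)/f*d,(v-cy)/f*d,d],-1)
    return P@W[:3,:3].T+W[:3,3]
def rel(target,yaw=None):
    "delta_pos share & turn share to bring TCP to target, tool down, tool x axis at world yaw"
    s=get_state(); Rt=np.array(s["tcp_rot"]); p=np.array(s["ee_pos"])
    d=Rt.T@(np.array(target)-p)/0.75
    x=Rt[:,0]; y0=np.arctan2(x[1],x[0]) if yaw is None else yaw
    if yaw is not None:
        while y0-np.arctan2(x[1],x[0])>np.pi/2: y0-=np.pi
        while y0-np.arctan2(x[1],x[0])<-np.pi/2: y0+=np.pi
    G=np.array([[np.cos(y0),np.sin(y0),0],[np.sin(y0),-np.cos(y0),0],[0,0,-1]])
    t=R.from_matrix(Rt.T@G).as_rotvec()/np.radians(30)
    print("t",round(s["time_s"],2),"dpos",np.round(d,4).tolist(),"turn",np.round(t,3).tolist(),"yawnow",round(np.arctan2(x[1],x[0]),3))
E
python3 - <<'E'
from h import *
p,d=read_camera("top");K=cam("top");C=cloud(K,d)
for q in ["plug","bushing","cap","block","tray_small_round","tray_hex","tray_big_round","tray_square","jar","pipe_stub"]:
    for m in masks_of("top",q)[:2]:
        M=m["pixels"]; 
        if M.sum()<5: continue
        P=C[M]; e=m["extent"]; zt=np.percentile(P[:,2],90)
        print(q,round(m["conf"],2),np.round(e,1).tolist(),"med",np.round(np.median(P,0),3).tolist(),"ztop",round(zt,3),"ctr@8mm",np.round(onplane(K,e[:2],0.008)[0],3))
E
```

```text
plug 0.55 [251.9, 144.1, 13.0, 11.1] med [0.677, 0.183, 0.132] ztop 0.134 ctr@8mm [0.701 0.204 0.008]
bushing 0.46 [255.1, 146.9, 11.6, 12.4] med [0.669, 0.174, 0.095] ztop 0.098 ctr@8mm [0.693 0.195 0.008]
cap 0.58 [256.6, 149.8, 18.5, 19.8] med [0.663, 0.169, 0.063] ztop 0.067 ctr@8mm [0.685 0.191 0.008]
block 0.66 [259.1, 150.8, 26.5, 24.8] med [0.659, 0.17, 0.03] ztop 0.033 ctr@8mm [0.682 0.183 0.008]
tray_small_round 0.48 [421.5, 225.2, 14.3, 15.8] med [0.479, -0.288, 0.004] ztop 0.009 ctr@8mm [ 0.478 -0.284  0.008]
tray_small_round 0.2 [224.1, 233.2, 27.2, 28.4] med [0.443, 0.276, 0.003] ztop 0.008 ctr@8mm [0.446 0.275 0.008]
tray_hex 0.6 [319.4, 232.9, 26.5, 22.1] med [0.453, -0.001, 0.003] ztop 0.007 ctr@8mm [0.451 0.006 0.008]
tray_big_round 0.81 [226.1, 233.1, 25.0, 26.4] med [0.443, 0.276, 0.003] ztop 0.007 ctr@8mm [0.446 0.269 0.008]
tray_square 0.67 [384.5, 161.2, 37.6, 38.4] med [0.659, -0.176, 0.004] ztop 0.008 ctr@8mm [ 0.66  -0.177  0.008]
pipe_stub 0.63 [268.7, 216.6, 18.0, 16.4] med [0.491, 0.153, 0.057] ztop 0.062 ctr@8mm [0.495 0.151 0.008]
```

Call:
arm_command:
  plan:
    - {"delta_pos": [0.51,-0.29,0.14],"turn": [0,0,0]}
    - {"delta_pos": [0.51,-0.29,0.14],"turn": [0,0,0]}
    - {"delta_pos": [0.51,-0.29,0.14],"turn": [0,0,0]}
    - {"delta_pos": [0.51,-0.29,0.14],"turn": [0,0,0]}
    - {"delta_pos": [0.51,-0.29,0.14],"turn": [0,0,0]}

```text
time_s: 1.27
ee_pos: [0.3854, -0.3833, 0.1586]
tcp_rot: [[0.962, 0.273, 0.001], [0.273, -0.962, -0.001], [0.001, 0.001, -1.0]]
wrist_force: [1.1, 0.5, 0.8]
width: 0.999
```

```bash
python3 -c "
from h import *
rel([0.48,-0.287,0.12]); rel([0.66,-0.177,0.14])"
```

```text
t 1.27 dpos [0.1563, -0.0892, 0.0515] turn [0.002, -0.001, -0.0] yawnow 0.277
t 1.27 dpos [0.4273, -0.1647, 0.0249] turn [0.002, -0.001, -0.0] yawnow 0.277
```

Call:
arm_command:
  plan:
    - {"delta_pos": [0.156,-0.089,0.05],"turn": [0,0,0]}
    - {"delta_pos": [0.156,-0.089,0.05],"turn": [0,0,0]}
    - {"delta_pos": [0.156,-0.089,0.05],"turn": [0,0,0]}
    - {"delta_pos": [0.156,-0.089,0.05],"turn": [0,0,0]}

```text
time_s: 1.78
ee_pos: [0.4804, -0.2863, 0.1209]
tcp_rot: [[0.961, 0.275, 0.001], [0.275, -0.961, -0.001], [0.001, 0.001, -1.0]]
wrist_force: [-1.0, -0.9, -0.1]
width: 1.002
```

```bash
cat > look.py <<'E'
import sys
from h import *
name=sys.argv[1]
s=get_state();p,d=read_camera("wrist");K=cam("wrist",s);C=cloud(K,d)
np.savez(f"pics/{name}.npz",p=p,d=d,W=K[3]);cv2.imwrite(f"pics/{name}.png",p[:,:,::-1])
print("dq",np.abs(s["dq"]).max().round(3))
for q in sys.argv[2:]:
    for m in masks_of("wrist",q)[:1]:
        M=m["pixels"];e=m["extent"]
        print(q,round(m["conf"],2),np.round(e,1).tolist(),"med",np.round(np.median(C[M],0),4),"z90",np.percentile(C[M][:,2],90).round(4),"ctr@8",onplane(K,e[:2],.008)[0].round(4))
        np.save(f"pics/{name}_{q}.npy",M)
E
python3 look.py w1 tray_small_round jar; python3 -c "
from h import *
rel([0.66,-0.177,0.14])"
```

```text
dq 0.054
tray_small_round 0.73 [317.8, 208.1, 62.2, 57.4] med [ 0.4766 -0.2873  0.0063] z90 0.0111 ctr@8 [ 0.4768 -0.2885  0.008 ]
jar 0.8 [135.1, 152.8, 112.5, 80.2] med [ 0.4962 -0.1615  0.0641] z90 0.0653 ctr@8 [ 0.4811 -0.1353  0.008 ]
t 1.93 dpos [0.274, -0.0794, -0.025] turn [0.005, 0.001, 0.0] yawnow 0.273
```

View pics/w1.png

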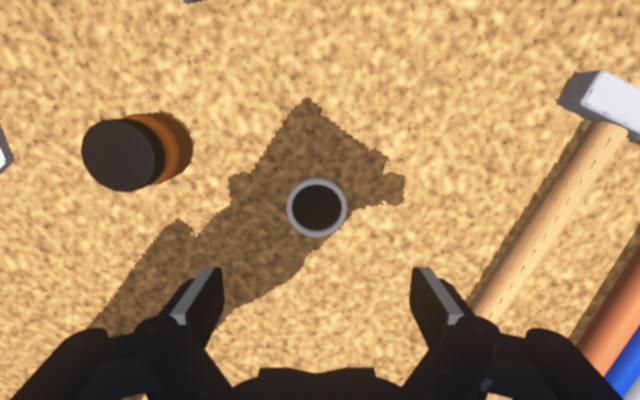

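The small tray is centred at pixel (317,208), which agrees with the mask. The jar is at (122,153), about 13 cm away from the tray. Square tray next.

Call:
arm_command:
  plan:
    - {"delta_pos": [0.274,-0.08,-0.04],"turn": [0,0,0]}
    - {"delta_pos": [0.274,-0.08,-0.04],"turn": [0,0,0]}
    - {"delta_pos": [0.274,-0.08,-0.04],"turn": [0,0,0]}
    - {"delta_pos": [0.274,-0.08,-0.04],"turn": [0,0,0]}
    - {"delta_pos": [0.274,-0.08,-0.04],"turn": [0,0,0]}

```text
time_s: 2.55
ee_pos: [0.6609, -0.1766, 0.1518]
tcp_rot: [[0.963, 0.27, 0.002], [0.27, -0.963, -0.003], [0.001, 0.003, -1.0]]
wrist_force: [-0.6, -0.8, -0.1]
width: 0.993
```

```bash
python3 look.py w2 tray_square; python3 - <<'E'
from h import *
K=cam("wrist");z=np.load("pics/w2.npz");M=np.load("pics/w2_tray_square.npy")
K=(*K[:3],z["W"]);c=max(cv2.findContours(M.astype(np.uint8),0,1)[0],key=cv2.contourArea)[:,0]
P=onplane(K,c,.008)[:,:2];r=cv2.minAreaRect((P*1000).astype(np.float32));print("rect",r)
rel([0.452,0.002,0.13])
E
```

```text
dq 0.074
tray_square 0.75 [314.1, 199.0, 112.8, 107.0] med [ 0.6585 -0.1756  0.0061] z90 0.0107 ctr@8 [ 0.6559 -0.1761  0.008 ]
rect ((656.1435546875, -176.30313110351562), (93.19517517089844, 90.63963317871094), 25.833059310913086)
t 2.65 dpos [-0.2, -0.3066, 0.0277] turn [0.007, 0.006, 0.0] yawnow 0.269
```

View pics/w2.png

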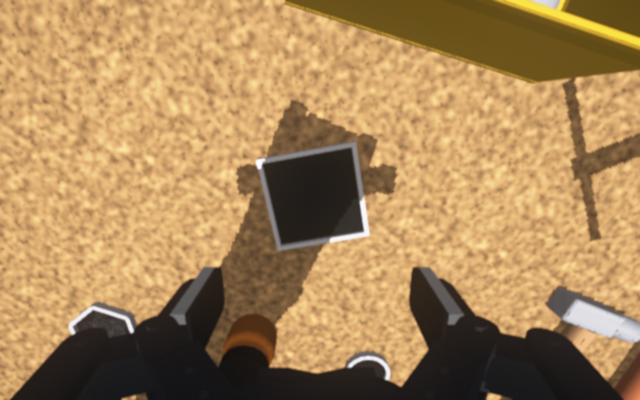

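The square tray's corners are at about (258,162), (355,143), (368,235) and (281,250), with a yaw of about 26°. This matches the rectangle fit. Hex tray next.

Call:
arm_command:
  plan:
    - {"delta_pos": [-0.2,-0.307,0.015],"turn": [0,0,0]}
    - {"delta_pos": [-0.2,-0.307,0.015],"turn": [0,0,0]}
    - {"delta_pos": [-0.2,-0.307,0.015],"turn": [0,0,0]}
    - {"delta_pos": [-0.2,-0.307,0.015],"turn": [0,0,0]}
    - {"delta_pos": [-0.2,-0.307,0.015],"turn": [0,0,0]}

```text
time_s: 3.28
ee_pos: [0.4468, 0.0018, 0.1399]
tcp_rot: [[0.964, 0.265, -0.007], [0.265, -0.964, -0.005], [-0.008, 0.003, -1.0]]
wrist_force: [-0.7, -0.8, 0.3]
width: 1.002
```

```bash
python3 look.py w3 tray_hex jar pipe_stub;  python3 -c "
from h import *
rel([0.446,0.272,0.14]); rel([0.667,0.173,0.3])"
```

```text
dq 0.352
tray_hex 0.87 [320.4, 192.6, 84.4, 78.1] med [ 4.509e-01 -3.000e-04  6.200e-03] z90 0.0109 ctr@8 [ 0.451 -0.001  0.008]
jar 0.75 [518.2, 205.9, 103.4, 80.2] med [ 0.4935 -0.1407  0.0639] z90 0.0655 ctr@8 [ 0.4864 -0.1771  0.008 ]
pipe_stub 0.58 [128.3, 101.7, 103.4, 76.5] med [0.4901 0.1566 0.0476] z90 0.0628 ctr@8 [0.4834 0.1708 0.008 ]
t 3.48 dpos [0.0878, -0.3516, -0.0022] turn [0.01, 0.005, 0.0] yawnow 0.267
t 3.48 dpos [0.3367, -0.1455, -0.2151] turn [0.01, 0.005, 0.0] yawnow 0.267
```

Call:
arm_command:
  plan:
    - {"delta_pos": [0.088,-0.352,-0.01],"turn": [0,0,0]}
    - {"delta_pos": [0.088,-0.352,-0.01],"turn": [0,0,0]}
    - {"delta_pos": [0.088,-0.352,-0.01],"turn": [0,0,0]}
    - {"delta_pos": [0.088,-0.352,-0.01],"turn": [0,0,0]}
    - {"delta_pos": [0.088,-0.352,-0.01],"turn": [0,0,0]}

```text
time_s: 4.1
ee_pos: [0.4476, 0.2764, 0.1461]
tcp_rot: [[0.964, 0.267, 0.001], [0.267, -0.964, -0.002], [0.001, 0.003, -1.0]]
wrist_force: [0.2, -1.0, 0.3]
width: 1.002
```

```bash
python3 look.py w4 tray_big_round pipe_stub tray_hex;  python3 -c "
from h import *
rel([0.667,0.173,0.3])"
```

```text
dq 0.232
tray_big_round 0.97 [316.4, 201.1, 85.0, 87.8] med [0.4426 0.276  0.0061] z90 0.0109 ctr@8 [0.4426 0.2749 0.008 ]
pipe_stub 0.66 [476.2, 199.2, 88.8, 75.0] med [0.49   0.1529 0.0469] z90 0.0629 ctr@8 [0.4834 0.1338 0.008 ]
tray_hex 0.74 [591.2, 263.9, 79.9, 69.7] med [ 0.4513 -0.0006  0.0065] z90 0.0112 ctr@8 [ 0.4525 -0.0024  0.008 ]
t 4.3 dpos [0.2489, 0.202, -0.2049] turn [0.014, 0.006, 0.0] yawnow 0.263
```

Call:
arm_command:
  plan:
    - {"delta_pos": [0.249,0.202,-0.19],"turn": [0,0,0]}
    - {"delta_pos": [0.249,0.202,-0.19],"turn": [0,0,0]}
    - {"delta_pos": [0.249,0.202,-0.19],"turn": [0,0,0]}
    - {"delta_pos": [0.249,0.202,-0.19],"turn": [0,0,0]}
    - {"delta_pos": [0.249,0.202,-0.19],"turn": [0,0,0]}

```text
time_s: 4.92
ee_pos: [0.6705, 0.1651, 0.2907]
tcp_rot: [[0.968, 0.251, 0.002], [0.251, -0.968, -0.011], [-0.0, 0.011, -1.0]]
wrist_force: [-0.5, 0.4, 0.3]
width: 1.004
```

```bash
python3 look.py w5 plug bushing cap block; python3 -c "
from h import *
z=np.load('pics/w5.npz');K=(*cam('wrist')[:3],z['W'])
C=cloud(K,z['d']);roi=np.hypot(C[...,0]-.667,C[...,1]-.173)<.06
for lo,hi in((.125,.142),(.09,.105),(.06,.072),(.026,.038)):
    M=(roi&(C[...,2]>lo)&(C[...,2]<hi)).astype(np.uint8)
    c=max(cv2.findContours(M,0,1)[0],key=cv2.contourArea)[:,0]
    zz=np.median(C[...,2][M>0]);P=onplane(K,c,zz)[:,:2]*1000
    print(zz.round(4),M.sum(),cv2.minEnclosingCircle(P.astype(np.float32)),cv2.minAreaRect(P.astype(np.float32)))
rel([.667,.173,.2])"
```

```text
dq 0.726
plug 0.95 [294.1, 176.2, 30.1, 31.8] med [0.6805 0.1864 0.1346] z90 0.1356 ctr@8 [0.6522 0.1882 0.008 ]
bushing 0.98 [299.5, 168.9, 43.0, 39.7] med [0.6889 0.1847 0.0987] z90 0.1 ctr@8 [0.6637 0.1835 0.008 ]
cap 0.73 [300.0, 159.4, 48.7, 41.4] med [0.697  0.1853 0.0664] z90 0.0677 ctr@8 [0.6763 0.1858 0.008 ]
block 0.68 [300.9, 159.7, 62.1, 58.4] med [0.6994 0.1925 0.0327] z90 0.0339 ctr@8 [0.6762 0.1846 0.008 ]
0.1348 578 ((678.8571166992188, 186.47503662109375), 13.368488311767578) ((678.7420043945312, 186.57772827148438), (25.217561721801758, 24.850988388061523), 14.373970985412598)
0.0989 615 ((678.6615600585938, 185.74017333984375), 22.887746810913086) ((681.1663208007812, 185.9541015625), (40.73822021484375, 39.89459991455078), 5.504480361938477)
0.0667 425 ((679.037353515625, 185.2896728515625), 27.125276565551758) ((685.367919921875, 185.3248748779297), (41.545589447021484, 53.291751861572266), 1.9552898406982422)
0.0328 971 ((678.1739501953125, 185.93495178222656), 44.940757751464844) ((678.38818359375, 186.06419372558594), (66.04994201660156, 65.6160888671875), 4.4325761795043945)
t 5.17 dpos [0.0033, -0.0023, 0.1167] turn [0.013, 0.013, 0.0] yawnow 0.261
```

View pics/w5.png

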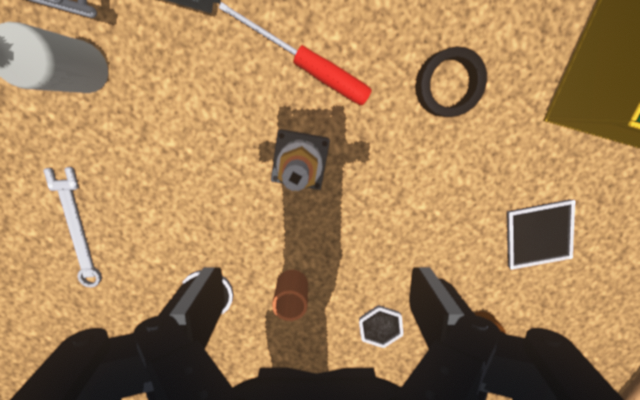

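The stack is at about (297,165), and the layer fits agree. The arm was still moving when I took it, so I'll centre and measure again.

Call:
arm_command:
  plan:
    - {"delta_pos": [0.02,-0.025,0.05],"turn": [0,0,0]}
    - {"delta_pos": [0.02,-0.025,0.05],"turn": [0,0,0]}
    - {"delta_pos": [0.02,-0.025,0.05],"turn": [0,0,0]}
    - {"delta_pos": [0.02,-0.025,0.05],"turn": [0,0,0]}

```text
time_s: 5.68
ee_pos: [0.6753, 0.1923, 0.2513]
tcp_rot: [[0.966, 0.258, -0.003], [0.258, -0.966, -0.009], [-0.005, 0.008, -1.0]]
wrist_force: [-0.3, -1.0, 0.5]
width: 1.003
```

```bash
cat > stack.py <<'E'
from h import *
s=get_state();p,d=read_camera('wrist');K=cam('wrist',s);print("dq",np.abs(s["dq"]).max().round(3))
C=cloud(K,d);roi=np.hypot(C[...,0]-.678,C[...,1]-.186)<.06
for lo,hi in((.125,.142),(.09,.105),(.06,.072),(.026,.038)):
    M=(roi&(C[...,2]>lo)&(C[...,2]<hi)).astype(np.uint8)
    if M.sum()<100: continue
    c=max(cv2.findContours(M,0,1)[0],key=cv2.contourArea)[:,0]
    zz=np.median(C[...,2][M>0]);P=(onplane(K,c,zz)[:,:2]*1000).astype(np.float32)
    a,b,e=cv2.minAreaRect(P);print(zz.round(4),M.sum(),"circ",np.round(cv2.minEnclosingCircle(P)[0],1),"rect",np.round(a,1),np.round(b,1),round(e,1))
    for dx in cv2.approxPolyDP(cv2.convexHull(P),4,True)[:,0]: print("   ",np.round(dx,1),end="")
    print()
cv2.imwrite("pics/stk%d.png"%(s["time_s"]*100),p[:,:,::-1])
E
python3 stack.py; python3 -c "
from h import *
rel([.6785,.186,.104])"
```

```text
dq 0.004
0.1348 731 circ [678.9 187. ] rect [678.8 187. ] [26.4 24.7] 14.8
    [690.6 194.2]    [679.3 199.9]    [670.9 196.9]    [666.8 180.7]    [684.7 176. ]    [692.3 184.3]
0.0989 750 circ [679.4 186. ] rect [682.8 186.6] [38.6 41.5] 12.7
    [693.5 169. ]    [702.2 188.1]    [689.6 206.1]    [665.  203.8]    [660.9 195.8]    [667.6 166.4]
0.0667 512 circ [679.2 185.6] rect [685.5 187. ] [40.5 52.8] 12.0
    [689.5 210.1]    [674.8 211.8]    [660.9 205.1]    [670.5 160.3]    [689.3 161.4]    [704.4 177.8]    [703.9 195.8]
0.0328 1095 circ [678.5 186.5] rect [678.5 186.3] [66.1 65.6] 4.6
    [708.3 220.6]    [643.8 215.5]    [645.1 201.3]    [678.8 153.6]    [713.4 158.1]
t 5.72 dpos [0.0028, 0.0078, 0.1965] turn [0.014, 0.009, 0.0] yawnow 0.26
```

Call:
arm_command:
  plan:
    - {"delta_pos": [0.003,0.008,0.0],"turn": [0.014,0.009,0.33]}
    - {"delta_pos": [0.003,0.008,0.07],"turn": [0.014,0.009,0.33]}
    - {"delta_pos": [0.003,0.008,0.13],"turn": [0.014,0.009,0.33]}
    - {"delta_pos": [0.003,0.008,0.13],"turn": [0.014,0.009,0.33]}
    - {"delta_pos": [0.003,0.008,0.13],"turn": [0.014,0.009,0.33]}
  gripper: 0.2

```text
time_s: 6.35
ee_pos: [0.6805, 0.1863, 0.1563]
tcp_rot: [[0.996, 0.087, 0.005], [0.087, -0.996, 0.0], [0.005, -0.0, -1.0]]
wrist_force: [1.0, -0.1, 0.4]
width: 0.602
```

```bash
python3 -c "
from h import *
rel([.679,.187,.105],.087)
p,d=read_camera('wrist');cv2.imwrite('pics/w6.png',p[:,:,::-1]);rel([.679,.187,.105],.087);print(get_state()['width'])"
```

```text
t 6.35 dpos [-0.0022, -0.0011, 0.0684] turn [-0.0, -0.009, 0.001] yawnow 0.087
t 6.4 dpos [-0.0029, -0.0009, 0.0691] turn [-0.001, -0.011, 0.001] yawnow 0.087
0.597127138096472
```

View pics/w6.png

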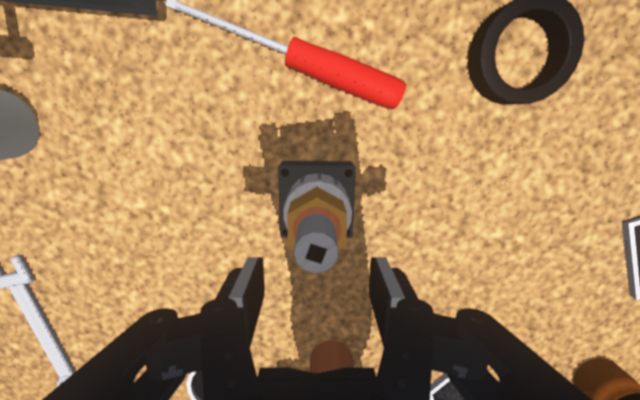

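The plug top is at (316,252), midway between the pads at 255 and 378. I'll descend and grip.

Call:
arm_command:
  plan:
    - {"delta_pos": [-0.002,-0.001,0.035],"turn": [0,-0.01,0]}
    - {"delta_pos": [-0.002,-0.001,0.069],"turn": [0,-0.01,0]}
    - {"delta_pos": [-0.002,-0.001,0.069],"turn": [0,-0.01,0]}
    - {"delta_pos": [-0.002,-0.001,0.069],"turn": [0,-0.01,0]}

```text
time_s: 6.9
ee_pos: [0.6813, 0.1875, 0.1075]
tcp_rot: [[0.996, 0.087, 0.004], [0.087, -0.996, 0.001], [0.004, -0.001, -1.0]]
wrist_force: [-0.0, 0.7, 0.0]
width: 0.602
```

Call:
arm_command:
  plan:
    - {"delta_pos": [0,0,0],"turn": [0,0,0]}
    - {"delta_pos": [0,0,0],"turn": [0,0,0]}
    - {"delta_pos": [0,0,0],"turn": [0,0,0]}
    - {"delta_pos": [0,0,0],"turn": [0,0,0]}
  gripper: -1

```text
time_s: 7.4
ee_pos: [0.6828, 0.1873, 0.1097]
tcp_rot: [[0.996, 0.087, 0.008], [0.087, -0.996, 0.002], [0.008, -0.001, -1.0]]
wrist_force: [-1.4, -0.6, 6.8]
width: 0.281
```

Call:
arm_command:
  plan:
    - {"delta_pos": [0,0,-0.02],"turn": [0,-0.01,0]}
    - {"delta_pos": [0,0,-0.06],"turn": [0,-0.01,0]}
    - {"delta_pos": [0,0,-0.1],"turn": [0,-0.01,0]}
    - {"delta_pos": [0,0,-0.1],"turn": [0,-0.01,0]}

```text
time_s: 7.9
ee_pos: [0.6845, 0.1876, 0.1886]
tcp_rot: [[0.996, 0.087, 0.009], [0.087, -0.996, 0.003], [0.01, -0.002, -1.0]]
wrist_force: [-0.5, 0.4, -1.4]
width: 0.278
```

```bash
python3 look.py w7 plug bushing; python3 stack.py; python3 -c "
from h import *
print(get_state()['width'],get_state()['wrist_force']);rel([.4768,-.2885,.15],.087);rel([.4768,-.2885,.15])"
```

```text
dq 0.054
plug 0.85 [317.2, 288.1, 58.7, 84.2] med [0.686  0.1877 0.213 ] z90 0.2141 ctr@8 [0.5654 0.1768 0.008 ]
bushing 0.6 [320.3, 214.4, 50.6, 58.9] med [0.6826 0.1864 0.0989] z90 0.0998 ctr@8 [0.6544 0.1813 0.008 ]
dq 0.016
0.099 2409 circ [679.2 186.3] rect [679.2 185.7] [46.5 39.7] 3.7
    [702.1 190.1]    [689.9 206.3]    [665.2 204.7]    [656.1 183. ]    [668.6 165.6]    [692.5 167.5]
0.0666 769 circ [679.7 185.7] rect [686.3 186.3] [40.4 53. ] 5.0
    [694.  163.3]    [704.9 177.1]    [702.9 199.5]    [683.7 211.6]    [664.2 207.9]    [668.3 161.2]
0.0328 1535 circ [678.5 186.4] rect [679.  186.4] [66.1 65.8] 5.0
    [708.3 220.6]    [644.3 216.1]    [648.8 152.1]    [712.9 156.9]
0.282209289563068 [-1.70741145  0.20563501 -1.35146346]
t 8.1 dpos [-0.3266, 0.608, 0.0441] turn [-0.001, -0.0, 0.0] yawnow 0.087
t 8.1 dpos [-0.3266, 0.608, 0.0441] turn [-0.001, -0.0, 0.0] yawnow 0.087
```

View pics/w7.png

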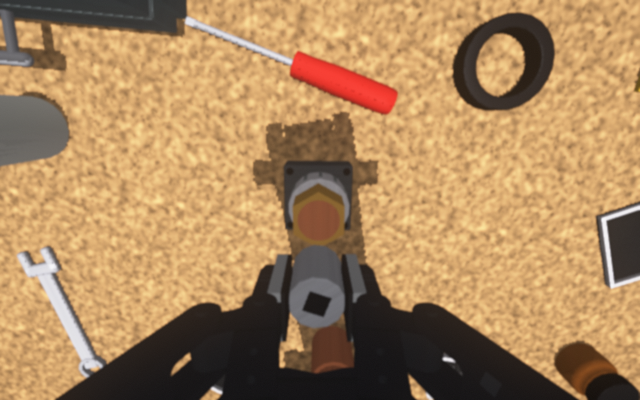

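The plug is held upright at (317,290), and the rest of the stack hasn't moved. I'll carry it to the small tray.

Call:
arm_command:
  plan:
    - {"delta_pos": [-0.323,0.608,0.044],"turn": [0,0,0]}
    - {"delta_pos": [-0.323,0.608,0.044],"turn": [0,0,0]}
    - {"delta_pos": [-0.323,0.608,0.044],"turn": [0,0,0]}
    - {"delta_pos": [-0.323,0.608,0.044],"turn": [0,0,0]}
    - {"delta_pos": [-0.323,0.608,0.044],"turn": [0,0,0]}

```text
time_s: 8.72
ee_pos: [0.5584, -0.1013, 0.1629]
tcp_rot: [[0.996, 0.087, -0.001], [0.087, -0.996, 0.001], [-0.001, -0.001, -1.0]]
wrist_force: [-0.0, -0.2, -1.2]
width: 0.284
```

```bash
python3 -c "
from h import *
rel([.479,-.2885,.13],.087)"
```

```text
t 8.72 dpos [-0.1272, 0.2395, 0.0438] turn [-0.002, 0.002, 0.001] yawnow 0.087
```

Call:
arm_command:
  plan:
    - {"delta_pos": [-0.127,0.239,0.0],"turn": [0,0,0]}
    - {"delta_pos": [-0.127,0.239,0.0],"turn": [0,0,0]}
    - {"delta_pos": [-0.127,0.239,0.0],"turn": [0,0,0]}
    - {"delta_pos": [-0.127,0.239,0.1],"turn": [0,0,0]}
    - {"delta_pos": [-0.127,0.239,0.1],"turn": [0,0,0]}

```text
time_s: 9.35
ee_pos: [0.4754, -0.2878, 0.0844]
tcp_rot: [[0.996, 0.085, -0.009], [0.085, -0.996, 0.004], [-0.008, -0.005, -1.0]]
wrist_force: [-1.6, 0.6, -0.4]
width: 0.275
```

```bash
python3 look.py w8 plug tray_small_round; python3 -c "
from h import *
rel([.479,-.2885,.022],.087)"
```

```text
dq 0.205
plug 0.95 [318.7, 288.1, 59.6, 88.5] med [ 0.4772 -0.2877  0.109 ] z90 0.1102 ctr@8 [ 0.4161 -0.2942  0.008 ]
tray_small_round 0.56 [316.6, 214.4, 65.5, 66.4] med [ 0.4772 -0.287   0.0062] z90 0.0111 ctr@8 [ 0.4771 -0.2873  0.008 ]
t 9.5 dpos [-0.001, 0.0029, 0.0875] turn [-0.005, 0.004, 0.004] yawnow 0.089
```

View pics/w8.png

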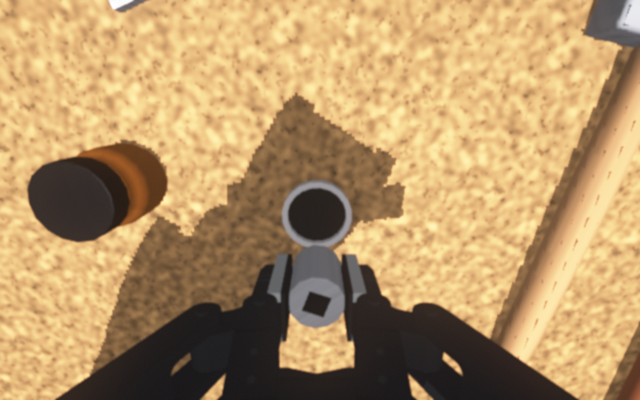

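The tray at (317,214) is lined up below the held plug. Descending.

Call:
arm_command:
  plan:
    - {"delta_pos": [-0.001,0.002,0.04],"turn": [0,0,0]}
    - {"delta_pos": [-0.001,0.002,0.07],"turn": [0,0,0]}
    - {"delta_pos": [-0.001,0.002,0.082],"turn": [0,0,0]}
    - {"delta_pos": [-0.001,0.002,0.082],"turn": [0,0,0]}
    - {"delta_pos": [-0.001,0.002,0.082],"turn": [0,0,0]}

```text
time_s: 10.12
ee_pos: [0.48, -0.288, 0.0274]
tcp_rot: [[0.996, 0.09, -0.0], [0.09, -0.996, 0.001], [-0.0, -0.001, -1.0]]
wrist_force: [-0.5, 1.1, -1.1]
width: 0.283
```

```bash
python3 look.py w9 plug; python3 -c "
from h import *
print(get_state()['wrist_force']);rel([.479,-.2885,.018],.087)"
```

```text
dq 0.004
plug 0.6 [316.9, 289.0, 59.9, 86.2] med [ 0.4817 -0.2878  0.0519] z90 0.0531 ctr@8 [ 0.4556 -0.2903  0.008 ]
[ 1.1163619  -0.2931462  -1.55107187]
t 10.22 dpos [-0.0009, 0.0004, 0.0122] turn [-0.003, 0.001, 0.005] yawnow 0.089
```

Call:
arm_command:
  plan:
    - {"delta_pos": [-0.001,0,0.006],"turn": [0,0,0]}
    - {"delta_pos": [-0.001,0,0.011],"turn": [0,0,0]}
    - {"delta_pos": [-0.001,0,0.0125],"turn": [0,0,0]}
    - {"delta_pos": [-0.001,0,0.0125],"turn": [0,0,0]}

```text
time_s: 10.72
ee_pos: [0.4787, -0.2881, 0.0176]
tcp_rot: [[0.996, 0.089, -0.001], [0.089, -0.996, 0.002], [-0.001, -0.002, -1.0]]
wrist_force: [0.5, -0.0, -2.2]
width: 0.28
```

```bash
python3 look.py w9 plug; python3 -c "
from h import *
print(get_state()['wrist_force'],get_state()['ee_pos'])"
```

```text
dq 0.005
plug 0.81 [315.3, 289.1, 59.0, 86.5] med [ 0.4805 -0.2879  0.0421] z90 0.0433 ctr@8 [ 0.4602 -0.2889  0.008 ]
[ 0.50195722 -0.24433851 -1.46432116] [ 0.47887242 -0.28818099  0.01775526]
```

Call:
arm_command:
  plan:
    - {"delta_pos": [0,0,0.001],"turn": [0,0,0]}
    - {"delta_pos": [0,0,0.0018],"turn": [0,0,0]}
    - {"delta_pos": [0,0,0.0018],"turn": [0,0,0]}

```text
time_s: 11.2
ee_pos: [0.4789, -0.2882, 0.0167]
tcp_rot: [[0.996, 0.089, -0.0], [0.089, -0.996, 0.002], [-0.0, -0.002, -1.0]]
wrist_force: [0.0, 1.4, 3.1]
width: 0.281
```

Contact: Fz went from −1.5 to +3. Releasing.

Call:
arm_command:
  plan:
    - {"delta_pos": [0,0,0],"turn": [0,0,0]}
    - {"delta_pos": [0,0,0],"turn": [0,0,0]}
    - {"delta_pos": [0,0,0],"turn": [0,0,0]}
  gripper: 0.1

```text
time_s: 11.58
ee_pos: [0.479, -0.2882, 0.0166]
tcp_rot: [[0.996, 0.089, -0.0], [0.089, -0.996, 0.001], [-0.0, -0.002, -1.0]]
wrist_force: [-0.4, 0.4, -0.0]
width: 0.551
```

Call:
arm_command:
  plan:
    - {"delta_pos": [0,0,-0.03],"turn": [0,0,0]}
    - {"delta_pos": [0,0,-0.1],"turn": [0,0,0]}
    - {"delta_pos": [0,0,-0.18],"turn": [0,0,0]}
    - {"delta_pos": [0,0,-0.18],"turn": [0,0,0]}

```text
time_s: 12.08
ee_pos: [0.4818, -0.2902, 0.1561]
tcp_rot: [[0.996, 0.089, 0.008], [0.089, -0.996, -0.003], [0.008, 0.004, -1.0]]
wrist_force: [0.2, 0.4, -0.1]
width: 0.546
```

```bash
python3 look.py w10 plug tray_small_round; python3 -c "
from h import *
rel([.679,.186,.2],.075)"
```

```text
dq 0.075
plug 0.92 [313.6, 208.8, 32.7, 40.3] med [ 0.4775 -0.2881  0.0415] z90 0.0426 ctr@8 [ 0.467  -0.2893  0.008 ]
tray_small_round 0.98 [313.5, 196.5, 52.3, 51.0] med [ 0.4844 -0.2834  0.0068] z90 0.0115 ctr@8 [ 0.4791 -0.2882  0.008 ]
t 12.22 dpos [0.3228, -0.6057, -0.0643] turn [-0.005, 0.003, 0.028] yawnow 0.089
```

View pics/w10.png

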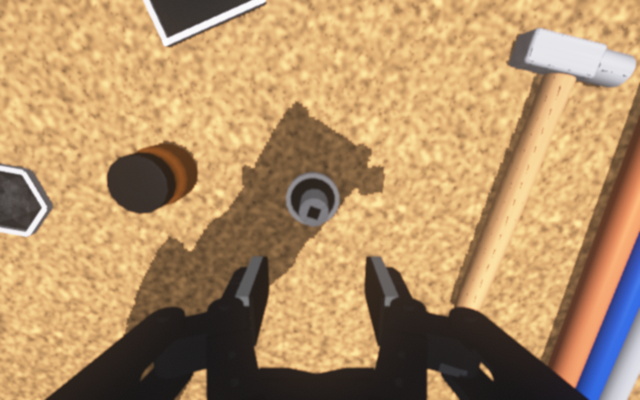

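The plug stands in its tray at (313,205) with its top at 39 mm, as expected. Back to the stack for the bushing.

Call:
arm_command:
  plan:
    - {"delta_pos": [0.323,-0.606,-0.06],"turn": [0,0,0.03]}
    - {"delta_pos": [0.323,-0.606,-0.06],"turn": [0,0,0.03]}
    - {"delta_pos": [0.323,-0.606,-0.06],"turn": [0,0,0.03]}
    - {"delta_pos": [0.323,-0.606,-0.06],"turn": [0,0,0.03]}
    - {"delta_pos": [0.323,-0.606,-0.06],"turn": [0,0,0.03]}
  gripper: 0.6

```text
time_s: 12.85
ee_pos: [0.5993, 0.0003, 0.177]
tcp_rot: [[0.997, 0.074, -0.006], [0.074, -0.997, 0.002], [-0.005, -0.002, -1.0]]
wrist_force: [1.4, -0.4, -0.4]
width: 0.799
```

```bash
python3 -c "
from h import *
rel([.679,.186,.17],.075)"
```

```text
t 12.85 dpos [0.1244, -0.239, 0.0092] turn [-0.004, 0.01, -0.002] yawnow 0.074
```

Call:
arm_command:
  plan:
    - {"delta_pos": [0.124,-0.239,0.0],"turn": [0,0.01,0]}
    - {"delta_pos": [0.124,-0.239,0.0],"turn": [0,0.01,0]}
    - {"delta_pos": [0.124,-0.239,0.0],"turn": [0,0.01,0]}
    - {"delta_pos": [0.124,-0.239,0.03],"turn": [0,0.01,0]}
    - {"delta_pos": [0.124,-0.239,0.03],"turn": [0,0.01,0]}

```text
time_s: 13.48
ee_pos: [0.6757, 0.1875, 0.1499]
tcp_rot: [[0.997, 0.077, -0.008], [0.077, -0.997, 0.0], [-0.008, -0.001, -1.0]]
wrist_force: [-0.5, -0.7, -0.3]
width: 0.797
```

```bash
python3 stack.py; python3 -c "
from h import *
rel([.679,.186,.071],.075)"
```

```text
dq 0.051
0.0989 3242 circ [679.6 186. ] rect [679.6 186.1] [47.2 40. ] 5.3
    [703.1 188.8]    [690.5 206.4]    [664.8 204.4]    [656.2 183.1]    [668.5 165.5]    [692.1 167.4]
0.0666 967 circ [679.8 185.8] rect [686.6 186.1] [40.5 52.9] 3.4
    [695.1 164.5]    [705.3 177.9]    [702.9 199.5]    [683.8 211.6]    [665.  208.5]    [667.8 161.5]
0.0327 1888 circ [678.5 186.6] rect [679.3 186.5] [65.9 65.5] 4.4
    [708.  220.9]    [644.  215.6]    [648.8 152.5]    [712.2 156.4]
t 13.53 dpos [0.0037, -0.001, 0.1074] turn [0.0, 0.011, -0.001] yawnow 0.074
```

Call:
arm_command:
  plan:
    - {"delta_pos": [0.004,-0.001,0.02],"turn": [0,0.01,0]}
    - {"delta_pos": [0.004,-0.001,0.07],"turn": [0,0.01,0]}
    - {"delta_pos": [0.004,-0.001,0.106],"turn": [0,0.01,0]}
    - {"delta_pos": [0.004,-0.001,0.106],"turn": [0,0.01,0]}
    - {"delta_pos": [0.004,-0.001,0.106],"turn": [0,0.01,0]}

```text
time_s: 14.15
ee_pos: [0.6802, 0.185, 0.0732]
tcp_rot: [[0.997, 0.073, 0.001], [0.073, -0.997, -0.0], [0.001, 0.0, -1.0]]
wrist_force: [0.8, -0.2, 0.1]
width: 0.799
```

```bash
python3 -c "
from h import *
rel([.6795,.186,.071],.075);read_camera('wrist');rel([.6795,.186,.071],.075)"
```

```text
t 14.15 dpos [-0.0009, -0.0014, 0.0029] turn [0.001, -0.003, -0.004] yawnow 0.073
t 14.2 dpos [-0.0013, -0.0008, 0.0036] turn [-0.0, -0.004, -0.003] yawnow 0.073
```

Call:
arm_command:
  plan:
    - {"delta_pos": [0,0,0.002],"turn": [0,0,0]}
    - {"delta_pos": [0,0,0.002],"turn": [0,0,0]}
    - {"delta_pos": [0,0,0.002],"turn": [0,0,0]}
    - {"delta_pos": [0,0,0.002],"turn": [0,0,0]}
  gripper: -1

```text
time_s: 14.7
ee_pos: [0.6817, 0.1857, 0.0737]
tcp_rot: [[0.997, 0.073, 0.005], [0.073, -0.997, 0.001], [0.005, -0.0, -1.0]]
wrist_force: [-0.1, -0.2, 6.4]
width: 0.456
```

Call:
arm_command:
  plan:
    - {"delta_pos": [0,0,-0.01],"turn": [0,0,0]}
    - {"delta_pos": [0,0,-0.05],"turn": [0,0,0]}
    - {"delta_pos": [0,0,-0.1],"turn": [0,0,0]}
    - {"delta_pos": [0,0,-0.1],"turn": [0,0,0]}

```text
time_s: 15.2
ee_pos: [0.6836, 0.186, 0.1521]
tcp_rot: [[0.997, 0.073, 0.011], [0.073, -0.997, 0.003], [0.012, -0.002, -1.0]]
wrist_force: [0.1, 0.2, -2.6]
width: 0.453
```

```bash
python3 look.py w11 bushing cap; python3 stack.py; python3 -c "
from h import *
print(get_state()['width'],get_state()['ee_pos']);rel([.452,-.0015,.15],.075)"
```

```text
dq 0.054
bushing 0.58 [317.0, 285.4, 91.7, 118.9] med [0.6873 0.1865 0.1771] z90 0.178 ctr@8 [0.5895 0.1788 0.008 ]
cap 0.56 [318.4, 208.7, 68.4, 63.2] med [0.6876 0.1865 0.0666] z90 0.0676 ctr@8 [0.671  0.1835 0.008 ]
dq 0.016
0.0667 3094 circ [679.6 185.7] rect [684.1 186.3] [44.6 52.3] 5.4
    [703.  172.3]    [705.2 192.8]    [693.6 208.8]    [673.2 211.6]    [660.  204.2]    [666.4 162.1]    [686.4 160.4]
0.0327 1926 circ [678.5 186.2] rect [679.1 186.5] [66.2 65.5] 4.4
    [708.1 220.6]    [643.9 215.7]    [648.6 152. ]    [713.6 157.3]
0.4571995083000654 [0.67982979 0.18537865 0.14690639]
t 15.4 dpos [-0.3212, 0.2262, -0.0045] turn [0.0, -0.003, -0.003] yawnow 0.073
```

View pics/w11.png

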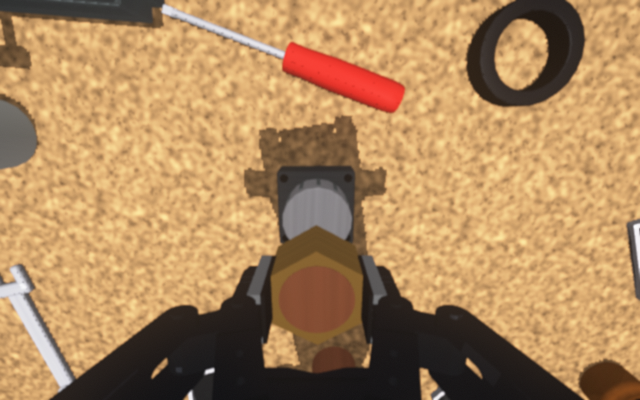

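The bushing is held flat at (317,285), and the cap and block have not moved. I'll carry it to the hex tray.

Call:
arm_command:
  plan:
    - {"delta_pos": [-0.32,0.226,-0.01],"turn": [0,0,0]}
    - {"delta_pos": [-0.32,0.226,-0.01],"turn": [0,0,0]}
    - {"delta_pos": [-0.32,0.226,-0.01],"turn": [0,0,0]}
    - {"delta_pos": [-0.32,0.226,-0.01],"turn": [0,0,0]}
    - {"delta_pos": [-0.32,0.226,-0.01],"turn": [0,0,0]}

```text
time_s: 16.02
ee_pos: [0.4495, -0.0032, 0.1535]
tcp_rot: [[0.997, 0.072, -0.002], [0.072, -0.997, -0.001], [-0.002, 0.001, -1.0]]
wrist_force: [0.3, -0.8, -2.4]
width: 0.457
```

```bash
python3 look.py w12 bushing tray_hex; python3 -c "
from h import *
rel([.452,-.0015,.04],.075)"
```

```text
dq 0.747
bushing 0.73 [317.1, 286.9, 90.1, 113.9] med [ 0.4538 -0.0026  0.1786] z90 0.1795 ctr@8 [ 0.35   -0.0112  0.008 ]
tray_hex 0.75 [316.1, 190.8, 80.1, 75.1] med [ 4.511e-01 -3.000e-04  6.200e-03] z90 0.011 ctr@8 [ 0.4517 -0.0029  0.008 ]
t 16.18 dpos [0.0036, -0.0023, 0.1513] turn [0.002, 0.006, -0.01] yawnow 0.07
```

Call:
arm_command:
  plan:
    - {"delta_pos": [0.004,-0.002,0.05],"turn": [0,0,0]}
    - {"delta_pos": [0.004,-0.002,0.11],"turn": [0,0,0]}
    - {"delta_pos": [0.004,-0.002,0.155],"turn": [0,0,0]}
    - {"delta_pos": [0.004,-0.002,0.155],"turn": [0,0,0]}
    - {"delta_pos": [0.004,-0.002,0.155],"turn": [0,0,0]}

```text
time_s: 16.8
ee_pos: [0.4532, -0.0013, 0.0377]
tcp_rot: [[0.998, 0.07, -0.002], [0.07, -0.998, -0.001], [-0.002, 0.001, -1.0]]
wrist_force: [0.3, 0.8, -3.5]
width: 0.456
```

```bash
python3 look.py w13 bushing tray_hex; python3 -c "
from h import *
rel([.452,-.0015,.015],.075)"
```

```text
dq 0.027
bushing 0.69 [317.0, 284.9, 94.7, 118.0] med [ 0.4575 -0.0009  0.0628] z90 0.0637 ctr@8 [ 0.4252 -0.0035  0.008 ]
tray_hex 0.81 [315.6, 222.0, 126.1, 72.2] med [0.4667 0.0031 0.0062] z90 0.0111 ctr@8 [4.664e-01 2.000e-04 8.000e-03]
t 16.95 dpos [-0.0019, -0.0003, 0.0313] turn [0.002, 0.001, -0.01] yawnow 0.07
```

Call:
arm_command:
  plan:
    - {"delta_pos": [-0.001,0,0.015],"turn": [0,0,0]}
    - {"delta_pos": [-0.001,0,0.028],"turn": [0,0,0]}
    - {"delta_pos": [-0.001,0,0.0325],"turn": [0,0,0]}
    - {"delta_pos": [-0.001,0,0.0325],"turn": [0,0,0]}
    - {"delta_pos": [-0.001,0,0.0325],"turn": [0,0,0]}

```text
time_s: 17.58
ee_pos: [0.4558, -0.0016, 0.016]
tcp_rot: [[0.998, 0.07, -0.007], [0.07, -0.998, -0.001], [-0.007, 0.001, -1.0]]
wrist_force: [1.0, 0.9, -1.9]
width: 0.455
```

Call:
arm_command:
  plan:
    - {"delta_pos": [0,0,0.001],"turn": [0,0,0]}
    - {"delta_pos": [0,0,0.0018],"turn": [0,0,0]}
    - {"delta_pos": [0,0,0.0018],"turn": [0,0,0]}

```text
time_s: 17.95
ee_pos: [0.4559, -0.0016, 0.0142]
tcp_rot: [[0.998, 0.07, -0.007], [0.07, -0.998, -0.001], [-0.007, 0.001, -1.0]]
wrist_force: [0.4, 0.1, -3.2]
width: 0.457
```

Call:
arm_command:
  plan:
    - {"delta_pos": [-0.004,0,0.0],"turn": [0,0.013,0]}
    - {"delta_pos": [-0.004,0,0.001],"turn": [0,0.013,0]}
    - {"delta_pos": [-0.004,0,0.0018],"turn": [0,0.013,0]}
    - {"delta_pos": [-0.004,0,0.0018],"turn": [0,0.013,0]}

```text
time_s: 18.45
ee_pos: [0.4545, -0.0018, 0.014]
tcp_rot: [[0.998, 0.066, -0.003], [0.066, -0.998, -0.0], [-0.003, 0.0, -1.0]]
wrist_force: [0.9, 0.4, -2.4]
width: 0.449
```

```bash
python3 look.py w14 bushing; python3 -c "
from h import *
print(get_state()['wrist_force']);rel([.452,-.0015,.0125],.07)"
```

```text
dq 0.014
bushing 0.56 [317.1, 286.4, 93.9, 116.3] med [ 0.4588 -0.0014  0.0391] z90 0.0399 ctr@8 [ 0.4398 -0.003   0.008 ]
[ 0.26834144  0.26029203 -2.20934852]
t 18.55 dpos [-0.0033, -0.0006, 0.0021] turn [0.0, 0.005, -0.005] yawnow 0.067
```

Top is at .0394−.0026 = .0368, so about 2 mm to go.

Call:
arm_command:
  plan:
    - {"delta_pos": [-0.003,0,0.001],"turn": [0,0.005,0]}
    - {"delta_pos": [-0.003,0,0.0025],"turn": [0,0.005,0]}
    - {"delta_pos": [-0.003,0,0.003],"turn": [0,0.005,0]}
    - {"delta_pos": [-0.003,0,0.003],"turn": [0,0.005,0]}

```text
time_s: 19.05
ee_pos: [0.4543, -0.002, 0.0133]
tcp_rot: [[0.998, 0.067, -0.004], [0.067, -0.998, -0.0], [-0.004, -0.0, -1.0]]
wrist_force: [-0.6, -0.2, -2.8]
width: 0.454
```

Call:
arm_command:
  plan:
    - {"delta_pos": [-0.004,0,0.002],"turn": [0,0.01,0]}
    - {"delta_pos": [-0.004,0,0.004],"turn": [0,0.01,0]}
    - {"delta_pos": [-0.004,0,0.004],"turn": [0,0.01,0]}

```text
time_s: 19.42
ee_pos: [0.4543, -0.0022, 0.0128]
tcp_rot: [[0.998, 0.067, -0.005], [0.067, -0.998, 0.0], [-0.005, -0.0, -1.0]]
wrist_force: [-0.3, 1.2, -1.8]
width: 0.458
```

Call:
arm_command:
  plan:
    - {"delta_pos": [-0.003,0,0.003],"turn": [0,0.01,0]}
    - {"delta_pos": [-0.004,0,0.005],"turn": [0,0.01,0]}
    - {"delta_pos": [-0.004,0,0.005],"turn": [0,0.01,0]}

```text
time_s: 19.8
ee_pos: [0.4542, -0.0022, 0.0126]
tcp_rot: [[0.998, 0.067, -0.005], [0.067, -0.998, 0.001], [-0.005, -0.002, -1.0]]
wrist_force: [-2.8, 0.6, 13.3]
width: 0.454
```

```bash
python3 look.py w15 bushing; python3 -c "
from h import *
print(get_state()['wrist_force']);rel([.452,-.0015,.0125],.07)"
```

```text
dq 0.001
bushing 0.83 [316.1, 283.9, 92.3, 116.7] med [ 0.4586 -0.0018  0.0378] z90 0.0387 ctr@8 [ 0.4417 -0.0027  0.008 ]
[-1.90331929 -0.32396325 12.70382643]
t 19.9 dpos [-0.0029, -0.0012, 0.0002] turn [-0.003, 0.01, -0.006] yawnow 0.067
```

Firm contact, with the top at 35–36 mm. Releasing.

Call:
arm_command:
  plan:
    - {"delta_pos": [0,0,0],"turn": [0,0,0]}
    - {"delta_pos": [0,0,0],"turn": [0,0,0]}
    - {"delta_pos": [0,0,0],"turn": [0,0,0]}
  gripper: 0.5

```text
time_s: 20.27
ee_pos: [0.4544, -0.0023, 0.0125]
tcp_rot: [[0.998, 0.067, -0.005], [0.067, -0.998, 0.001], [-0.005, -0.001, -1.0]]
wrist_force: [-0.7, 0.5, -0.1]
width: 0.751
```

Call:
arm_command:
  plan:
    - {"delta_pos": [0,0,-0.03],"turn": [0,0,0]}
    - {"delta_pos": [0,0,-0.1],"turn": [0,0,0]}
    - {"delta_pos": [0,0,-0.18],"turn": [0,0,0]}
    - {"delta_pos": [0,0,-0.18],"turn": [0,0,0]}

```text
time_s: 20.78
ee_pos: [0.4573, -0.0031, 0.1507]
tcp_rot: [[0.998, 0.067, 0.002], [0.067, -0.998, -0.001], [0.002, 0.001, -1.0]]
wrist_force: [1.6, 0.4, -0.4]
width: 0.755
```

```bash
python3 look.py w16 bushing tray_hex; python3 -c "
from h import *
rel([.680,.186,.16],.075)"
```

```text
dq 0.128
tray_hex 0.63 [316.6, 200.2, 79.5, 70.0] med [0.4613 0.0078 0.0069] z90 0.0114 ctr@8 [ 0.4519 -0.0037  0.008 ]
t 20.93 dpos [0.3168, -0.2294, -0.0188] turn [-0.004, 0.011, -0.013] yawnow 0.068
```

View pics/w16.png

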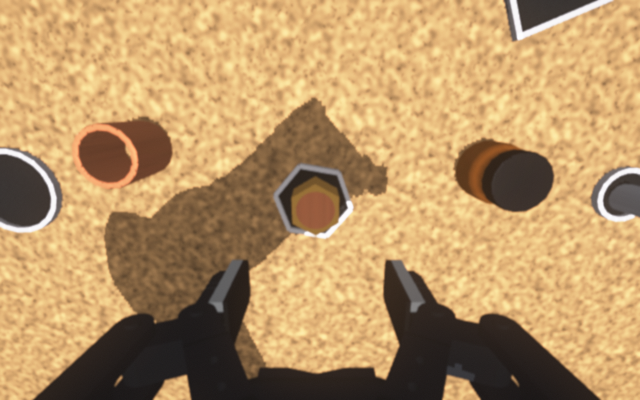

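The bushing is in the hex tray at (316,208). I'll check from depth that its top is level and where its centre is.

```bash
cat > flat.py <<'E'
import sys
from h import *
f,x,y,lo,hi,r=sys.argv[1],*map(float,sys.argv[2:7])
z=np.load(f'pics/{f}.npz');K=(*cam('wrist')[:3],z['W']);C=cloud(K,z['d'])
M=(np.hypot(C[...,0]-x,C[...,1]-y)<r)&(C[...,2]>lo)&(C[...,2]<hi)
c=max(cv2.findContours(M.astype(np.uint8),0,1)[0],key=cv2.contourArea)[:,0]
P=(onplane(K,c,np.median(C[M][:,2]))[:,:2]*1000).astype(np.float32)
a=np.linalg.lstsq(np.c_[C[M][:,:2]-[x,y],np.ones(M.sum())],C[M][:,2],rcond=None)[0]
print("n",M.sum(),"slope deg",np.degrees(a[:2]).round(2),"z",a[2].round(4),"circ",cv2.minEnclosingCircle(P),"rect",cv2.minAreaRect(P))
E
python3 flat.py w16 .452 -.002 .03 .05 .04; python3 flat.py w10 .478 -.288 .03 .05 .04;python3 flat.py w5 .4426 .2755 .0095 .02 .05; python3 flat.py w3 .452 -.002 .0095 .02 .05;python3 flat.py w4 .4426 .2755 .0095 .02 .05;python3 flat.py w2 .656 -.176 .0095 .02 .07
```

```text
n 1931 slope deg [-1.5  -0.13] z 0.0378 circ ((451.9604797363281, -2.29757022857666), 23.05159568786621) rect ((451.9424133300781, -2.072366714477539), (46.027976989746094, 39.33046340942383), 4.701100826263428)
n 746 slope deg [-8.22 -0.48] z 0.0407 circ ((475.53875732421875, -288.6046142578125), 13.994316101074219) rect ((475.58331298828125, -288.6046142578125), (27.58749771118164, 24.738216400146484), 4.996443748474121)
n 147 slope deg [ 0.1  -0.29] z 0.0109 circ ((446.1790771484375, 250.4375), 29.677202224731445) rect ((447.1800537109375, 243.38478088378906), (59.354209899902344, 14.246763229370117), 8.077908515930176)
n 1086 slope deg [ 0.02 -0.01] z 0.0108 circ ((450.37066650390625, -0.7887457609176636), 37.29130554199219) rect ((450.25946044921875, -0.551727294921875), (74.41353607177734, 65.9423828125), 23.744590759277344)
n 1131 slope deg [0.09 0.  ] z 0.0109 circ ((441.8800354003906, 275.5054016113281), 39.451637268066406) rect ((441.8014831542969, 275.4781799316406), (77.7230224609375, 77.70916748046875), 15.432856559753418)
n 1611 slope deg [ 0.02 -0.07] z 0.0109 circ ((656.4735107421875, -176.2830810546875), 63.27072525024414) rect ((656.6162719726562, -176.19789123535156), (90.35164642333984, 89.94648742675781), 25.985361099243164)
```

Call:
arm_command:
  plan:
    - {"delta_pos": [0.317,-0.23,-0.01],"turn": [0,0.01,-0.01]}
    - {"delta_pos": [0.317,-0.23,-0.01],"turn": [0,0.01,-0.01]}
    - {"delta_pos": [0.317,-0.23,-0.01],"turn": [0,0.01,-0.01]}
    - {"delta_pos": [0.317,-0.23,-0.01],"turn": [0,0.01,-0.01]}
    - {"delta_pos": [0.317,-0.23,-0.01],"turn": [0,0.01,-0.01]}
  gripper: 1

```text
time_s: 21.55
ee_pos: [0.6806, 0.1891, 0.1503]
tcp_rot: [[0.997, 0.075, -0.004], [0.075, -0.997, 0.003], [-0.004, -0.004, -1.0]]
wrist_force: [0.9, -0.4, 0.0]
width: 1.0
```

```bash
python3 stack.py >/dev/null; python3 stack.py; python3 -c "
from h import *
rel([.680,.186,.037],.075)"
```

```text
dq 0.163
0.0668 3730 circ [679.4 186.3] rect [679.6 186.1] [54.4 52.4] 7.0
    [707.  185.8]    [703.6 199.5]    [682.4 212.2]    [663.3 207.2]    [652.3 186.9]    [659.  168.1]    [676.3 159.3]    [693.6 162.9]
0.0327 1889 circ [679.2 187. ] rect [679.1 186.5] [66.4 65.6] 4.7
    [708.9 220.5]    [644.4 216.1]    [665.8 152.6]    [714.  157.8]
t 21.65 dpos [-0.0027, 0.0078, 0.1503] turn [-0.011, 0.003, 0.009] yawnow 0.08
```

The placed pieces have the expected radius and height, and their centres are within about 2 mm of the trays'. Now the cap.

Call:
arm_command:
  plan:
    - {"delta_pos": [-0.003,0.007,0.02],"turn": [-0.01,0,0.01]}
    - {"delta_pos": [-0.003,0.007,0.08],"turn": [-0.01,0,0.01]}
    - {"delta_pos": [-0.003,0.007,0.135],"turn": [-0.01,0,0.01]}
    - {"delta_pos": [-0.003,0.007,0.154],"turn": [-0.01,0,0.01]}
    - {"delta_pos": [-0.003,0.007,0.154],"turn": [-0.01,0,0.01]}

```text
time_s: 22.28
ee_pos: [0.6785, 0.1853, 0.033]
tcp_rot: [[0.997, 0.073, -0.004], [0.073, -0.997, -0.001], [-0.004, 0.0, -1.0]]
wrist_force: [0.5, 0.1, 0.4]
width: 0.999
```

```bash
python3 -c "
from h import *
read_camera('wrist');rel([.6795,.186,.035],.075)"
```

```text
t 22.32 dpos [-0.0005, -0.0006, -0.0004] turn [0.0, 0.002, -0.003] yawnow 0.073
```

Call:
arm_command:
  plan:
    - {"delta_pos": [0,0,0],"turn": [0,0,0]}
    - {"delta_pos": [0,0,0],"turn": [0,0,0]}
    - {"delta_pos": [0,0,0],"turn": [0,0,0]}
    - {"delta_pos": [0,0,0],"turn": [0,0,0]}
  gripper: -1

```text
time_s: 22.82
ee_pos: [0.6811, 0.1857, 0.0368]
tcp_rot: [[0.997, 0.073, 0.002], [0.073, -0.997, 0.0], [0.002, -0.0, -1.0]]
wrist_force: [-1.1, 0.9, 6.4]
width: 0.616
```

Call:
arm_command:
  plan:
    - {"delta_pos": [0,0,-0.01],"turn": [0,0,0]}
    - {"delta_pos": [0,0,-0.05],"turn": [0,0,0]}
    - {"delta_pos": [0,0,-0.1],"turn": [0,0,0]}
    - {"delta_pos": [0,0,-0.13],"turn": [0,0,0]}
    - {"delta_pos": [0,0,-0.13],"turn": [0,0,0]}

```text
time_s: 23.45
ee_pos: [0.6821, 0.1857, 0.1362]
tcp_rot: [[0.997, 0.074, 0.005], [0.074, -0.997, 0.001], [0.005, -0.0, -1.0]]
wrist_force: [-0.3, 0.8, -1.9]
width: 0.616
```

```bash
python3 look.py w17 cap block; python3 stack.py;  python3 -c "
from h import *
print(get_state()['width'],get_state()['ee_pos']);rel([.442,.2755,.13],.075)"
```

```text
dq 0.043
cap 0.81 [316.1, 288.6, 126.3, 140.3] med [0.6864 0.1863 0.166 ] z90 0.1668 ctr@8 [0.5926 0.1796 0.008 ]
block 0.56 [316.2, 200.8, 85.3, 68.5] med [0.692  0.1877 0.0327] z90 0.0337 ctr@8 [0.6806 0.1859 0.008 ]
dq 0.009
0.1369 740 circ [689.2 186.8] rect [697.5 187.3] [17.6 48.6] 3.6
    [691.3 162.6]    [701.5 171.4]    [706.3 187.4]    [699.6 203.4]    [687.2 211. ]
0.0328 4776 circ [683.2 186.9] rect [683.8 186.8] [56.4 65.5] 4.5
    [707.8 220.9]    [653.1 216.6]    [658.7 152.7]    [714. 158.]
0.6137944724842496 [0.67969929 0.1859043  0.13232938]
t 23.65 dpos [-0.3073, -0.1424, 0.0036] turn [-0.0, 0.003, -0.003] yawnow 0.073
```

View pics/w17.png

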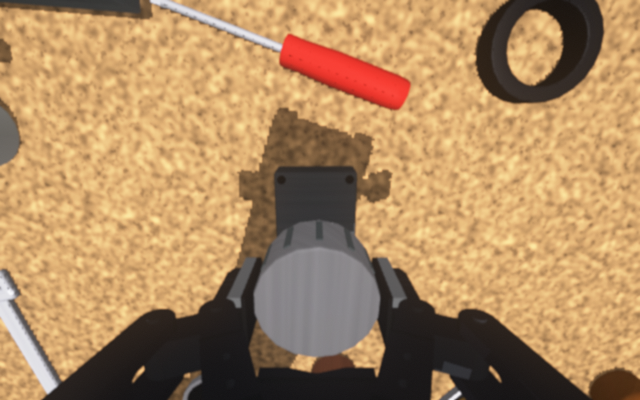

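The cap is held flat at (316,290) and the block has not moved. I'll carry it to the big round tray.

Call:
arm_command:
  plan:
    - {"delta_pos": [-0.307,-0.142,0.0],"turn": [0,0,0]}
    - {"delta_pos": [-0.307,-0.142,0.0],"turn": [0,0,0]}
    - {"delta_pos": [-0.307,-0.142,0.0],"turn": [0,0,0]}
    - {"delta_pos": [-0.307,-0.142,0.0],"turn": [0,0,0]}
    - {"delta_pos": [-0.307,-0.142,0.0],"turn": [0,0,0]}

```text
time_s: 24.28
ee_pos: [0.4354, 0.2775, 0.1311]
tcp_rot: [[0.997, 0.079, -0.011], [0.079, -0.997, -0.0], [-0.011, -0.0, -1.0]]
wrist_force: [0.2, -0.0, -3.1]
width: 0.615
```

```bash
python3 -c "
from h import *
read_camera('wrist');rel([.442,.2755,.025],.075)"; python3 look.py w18 tray_big_round
```

```text
t 24.32 dpos [0.0055, 0.002, 0.1422] turn [0.0, 0.012, 0.005] yawnow 0.077
dq 0.067
tray_big_round 0.82 [315.5, 187.8, 90.4, 82.5] med [0.4467 0.2762 0.0061] z90 0.0107 ctr@8 [0.4484 0.2783 0.008 ]
```

Call:
arm_command:
  plan:
    - {"delta_pos": [0.006,0.002,0.05],"turn": [0,0.01,0]}
    - {"delta_pos": [0.006,0.002,0.11],"turn": [0,0.01,0]}
    - {"delta_pos": [0.006,0.002,0.145],"turn": [0,0.01,0]}
    - {"delta_pos": [0.006,0.002,0.145],"turn": [0,0.01,0]}
    - {"delta_pos": [0.006,0.002,0.145],"turn": [0,0.01,0]}

```text
time_s: 25.05
ee_pos: [0.4492, 0.2732, 0.0243]
tcp_rot: [[0.997, 0.072, 0.007], [0.072, -0.997, -0.0], [0.007, 0.001, -1.0]]
wrist_force: [0.7, -0.5, -1.8]
width: 0.611
```

```bash
python3 look.py w19 cap; python3 -c "
from h import *
rel([.442,.2755,.01],.075)"
```

```text
dq 0.019
cap 0.67 [315.1, 290.1, 123.7, 139.7] med [0.4536 0.2736 0.0542] z90 0.055 ctr@8 [0.4261 0.2724 0.008 ]
t 25.15 dpos [-0.009, -0.003, 0.0196] turn [0.001, -0.013, -0.004] yawnow 0.073
```

Call:
arm_command:
  plan:
    - {"delta_pos": [-0.009,-0.003,0.0],"turn": [0,-0.013,0]}
    - {"delta_pos": [-0.009,-0.003,0.008],"turn": [0,-0.013,0]}
    - {"delta_pos": [-0.009,-0.003,0.014],"turn": [0,-0.013,0]}
    - {"delta_pos": [-0.009,-0.003,0.016],"turn": [0,-0.013,0]}
    - {"delta_pos": [-0.009,-0.003,0.016],"turn": [0,-0.013,0]}

```text
time_s: 25.78
ee_pos: [0.442, 0.2754, 0.0125]
tcp_rot: [[0.997, 0.073, 0.0], [0.073, -0.997, -0.001], [0.0, 0.001, -1.0]]
wrist_force: [0.5, 0.6, -1.8]
width: 0.613
```

```bash
python3 look.py w20 cap; python3 -c "
from h import *
rel([.442,.2755,.01],.075);print(get_state()['wrist_force'])"
```

```text
dq 0.006
cap 0.71 [316.7, 287.9, 127.2, 139.8] med [0.4467 0.2759 0.0424] z90 0.0432 ctr@8 [0.4274 0.2743 0.008 ]
t 25.88 dpos [-0.0002, -0.0001, 0.0036] turn [0.001, -0.001, -0.004] yawnow 0.073
[ 0.07307986  0.4446112  -2.31778141]
```

Lateral position is right. Top is at .0426−.0026 = .040, so 3 mm to go.

Call:
arm_command:
  plan:
    - {"delta_pos": [0,0,0.002],"turn": [0,0,0]}
    - {"delta_pos": [0,0,0.004],"turn": [0,0,0]}
    - {"delta_pos": [0,0,0.004],"turn": [0,0,0]}

```text
time_s: 26.25
ee_pos: [0.4421, 0.2754, 0.0097]
tcp_rot: [[0.997, 0.073, 0.0], [0.073, -0.997, -0.0], [0.0, 0.001, -1.0]]
wrist_force: [-1.1, 0.6, -1.1]
width: 0.615
```

Call:
arm_command:
  plan:
    - {"delta_pos": [0,0,0.001],"turn": [0,0,0]}
    - {"delta_pos": [0,0,0.002],"turn": [0,0,0]}
    - {"delta_pos": [0,0,0.002],"turn": [0,0,0]}

```text
time_s: 26.62
ee_pos: [0.4422, 0.2755, 0.0096]
tcp_rot: [[0.997, 0.073, 0.001], [0.073, -0.997, 0.001], [0.001, -0.001, -1.0]]
wrist_force: [-3.1, 0.1, 14.2]
width: 0.615
```

Contact. Releasing.

Call:
arm_command:
  plan:
    - {"delta_pos": [0,0,0],"turn": [0,0,0]}
    - {"delta_pos": [0,0,0],"turn": [0,0,0]}
    - {"delta_pos": [0,0,0],"turn": [0,0,0]}
  gripper: 0.8

```text
time_s: 27.0
ee_pos: [0.4422, 0.2755, 0.0095]
tcp_rot: [[0.997, 0.073, 0.001], [0.073, -0.997, 0.001], [0.001, -0.001, -1.0]]
wrist_force: [-0.3, -0.5, 0.4]
width: 0.899
```

Call:
arm_command:
  plan:
    - {"delta_pos": [0,0,-0.03],"turn": [0,0,0]}
    - {"delta_pos": [0,0,-0.1],"turn": [0,0,0]}
    - {"delta_pos": [0,0,-0.17],"turn": [0,0,0]}
    - {"delta_pos": [0,0,-0.17],"turn": [0,0,0]}
  gripper: 1

```text
time_s: 27.5
ee_pos: [0.4443, 0.2762, 0.1401]
tcp_rot: [[0.997, 0.073, 0.007], [0.073, -0.997, 0.003], [0.007, -0.003, -1.0]]
wrist_force: [-0.1, 0.6, -0.3]
width: 0.999
```

```bash
python3 look.py w21 tray_big_round; python3 flat.py w21 .442 .2755 .037 .05 .05; python3 -c "
from h import *
rel([.679,.1865,.14],.08)"
```

```text
dq 0.08
tray_big_round 0.96 [316.5, 195.4, 84.2, 78.2] med [0.4607 0.2787 0.0067] z90 0.0114 ctr@8 [0.447  0.2767 0.008 ]
n 3251 slope deg [-0.19 -0.02] z 0.0398 circ ((440.21136474609375, 275.35650634765625), 26.795005798339844) rect ((440.2418212890625, 275.3673095703125), (52.70681381225586, 52.719966888427734), 49.38767623901367)
t 27.6 dpos [0.3067, 0.142, -0.0039] turn [-0.002, -0.002, -0.013] yawnow 0.073
```

The cap is level and its top is at 37 mm. Now the block.

Call:
arm_command:
  plan:
    - {"delta_pos": [0.306,0.142,-0.01],"turn": [0,0,-0.013]}
    - {"delta_pos": [0.306,0.142,-0.01],"turn": [0,0,-0.013]}
    - {"delta_pos": [0.306,0.142,-0.01],"turn": [0,0,-0.013]}
    - {"delta_pos": [0.306,0.142,-0.01],"turn": [0,0,-0.013]}
    - {"delta_pos": [0.306,0.142,-0.01],"turn": [0,0,-0.013]}

```text
time_s: 28.22
ee_pos: [0.6817, 0.1813, 0.1425]
tcp_rot: [[0.997, 0.075, 0.002], [0.075, -0.997, -0.002], [0.002, 0.003, -1.0]]
wrist_force: [-0.5, 0.0, 0.1]
width: 0.998
```

```bash
python3 stack.py >/dev/null; python3 stack.py;  python3 -c "
from h import *
rel([.679,.1865,.05],.08)"
```

```text
dq 0.069
0.0328 6056 circ [678.7 186.4] rect [679.1 186.4] [65.6 65.5] 4.4
    [708.6 220.6]    [644.  215.7]    [648.8 152.3]    [712.7 156.8]
t 28.32 dpos [0.0024, -0.0011, 0.1227] turn [-0.002, 0.006, -0.003] yawnow 0.079
```

Call:
arm_command:
  plan:
    - {"delta_pos": [0.002,-0.001,0.04],"turn": [0,0,0]}
    - {"delta_pos": [0.002,-0.001,0.1],"turn": [0,0,0]}
    - {"delta_pos": [0.002,-0.001,0.12],"turn": [0,0,0]}
    - {"delta_pos": [0.002,-0.001,0.12],"turn": [0,0,0]}

```text
time_s: 28.82
ee_pos: [0.6771, 0.1872, 0.051]
tcp_rot: [[0.997, 0.079, -0.006], [0.079, -0.997, 0.001], [-0.006, -0.001, -1.0]]
wrist_force: [0.1, -0.1, -0.3]
width: 0.999
```

```bash
python3 -c "
from h import *
read_camera('wrist');rel([.679,.1865,.002],.077)"
```

```text
t 28.88 dpos [0.0006, 0.0006, 0.0675] turn [-0.002, 0.005, 0.004] yawnow 0.079
```

Call:
arm_command:
  plan:
    - {"delta_pos": [0.001,0.0,0.03],"turn": [0,0.005,0]}
    - {"delta_pos": [0.001,0.0,0.055],"turn": [0,0.005,0]}
    - {"delta_pos": [0.001,0.0,0.066],"turn": [0,0.005,0]}
    - {"delta_pos": [0.001,0.0,0.066],"turn": [0,0.005,0]}
    - {"delta_pos": [0.001,0.0,0.066],"turn": [0,0.005,0]}

```text
time_s: 29.5
ee_pos: [0.6798, 0.1868, 0.0036]
tcp_rot: [[0.997, 0.079, 0.001], [0.079, -0.997, 0.001], [0.001, -0.001, -1.0]]
wrist_force: [0.2, 0.2, 0.3]
width: 0.998
```

Call:
arm_command:
  plan:
    - {"delta_pos": [0,0,0.001],"turn": [0,0,0]}
    - {"delta_pos": [0,0,0.001],"turn": [0,0,0]}
    - {"delta_pos": [0,0,0.001],"turn": [0,0,0]}
    - {"delta_pos": [0,0,0.001],"turn": [0,0,0]}
  gripper: -1

```text
time_s: 30.0
ee_pos: [0.6806, 0.1866, 0.004]
tcp_rot: [[0.997, 0.079, 0.003], [0.079, -0.997, 0.001], [0.003, -0.001, -1.0]]
wrist_force: [-1.3, -0.1, 5.5]
width: 0.762
```

Call:
arm_command:
  plan:
    - {"delta_pos": [0,0,-0.01],"turn": [0,0,0]}
    - {"delta_pos": [0,0,-0.05],"turn": [0,0,0]}
    - {"delta_pos": [0,0,-0.1],"turn": [0,0,0]}
    - {"delta_pos": [0,0,-0.14],"turn": [0,0,0]}
    - {"delta_pos": [0,0,-0.14],"turn": [0,0,0]}

```text
time_s: 30.62
ee_pos: [0.6817, 0.1867, 0.1109]
tcp_rot: [[0.997, 0.079, 0.007], [0.079, -0.997, 0.002], [0.007, -0.001, -1.0]]
wrist_force: [-0.5, -0.1, -5.3]
width: 0.761
```

```bash
python3 look.py w22 block; python3 - <<'E'
from h import *
s=get_state();print(s['width'],s['ee_pos'],s['wrist_force'])
p,d=read_camera('wrist');K=cam('wrist',s);C=cloud(K,d)
M=(np.abs(C[...,2]-s['ee_pos'][2]-.03)<.008)&(np.hypot(C[...,0]-s['ee_pos'][0],C[...,1]-s['ee_pos'][1])<.07)
print(M.sum(),np.median(C[M],0))
rel([.6566,-.1762,.11],.0768+.377)
E
```

```text
dq 0.049
block 0.61 [319.7, 287.0, 166.2, 155.3] med [0.6883 0.1873 0.1396] z90 0.1404 ctr@8 [0.6095 0.1782 0.008 ]
0.7619667521572498 [0.67898803 0.1868901  0.10734753] [-0.66818084  0.50484382 -5.26940428]
23498 [0.68284314 0.1871692  0.13609238]
t 30.77 dpos [-0.0674, 0.4802, -0.0049] turn [-0.003, 0.003, -0.716] yawnow 0.079
```

View pics/w22.png

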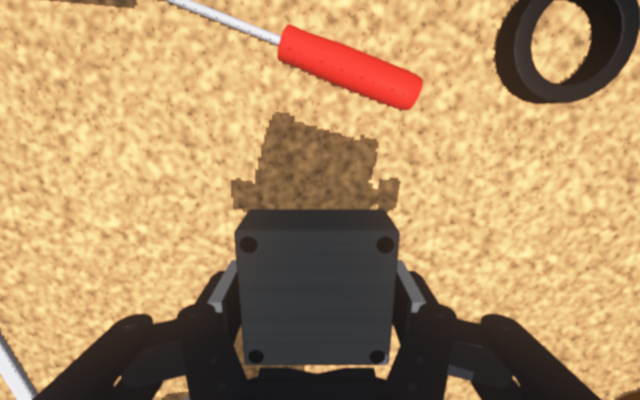

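The block is held squarely at (317,290). I'll carry it to the square tray, turning it 21.5° on the way.

Call:
arm_command:
  plan:
    - {"delta_pos": [-0.067,0.48,-0.02],"turn": [0,0,-0.3]}
    - {"delta_pos": [-0.067,0.48,-0.02],"turn": [0,0,-0.6]}
    - {"delta_pos": [-0.067,0.48,-0.02],"turn": [0,0,-0.716]}
    - {"delta_pos": [-0.067,0.48,-0.02],"turn": [0,0,-0.716]}
    - {"delta_pos": [-0.067,0.48,-0.02],"turn": [0,0,-0.716]}

```text
time_s: 31.4
ee_pos: [0.6587, -0.1265, 0.1175]
tcp_rot: [[0.899, 0.439, -0.005], [0.439, -0.899, 0.002], [-0.003, -0.004, -1.0]]
wrist_force: [0.3, -0.6, -4.9]
width: 0.758
```

```bash
python3 -c "
from h import *
rel([.6566,-.1762,.1],.4535)"
```

```text
t 31.4 dpos [-0.0315, 0.0584, 0.0233] turn [-0.008, 0.007, 0.001] yawnow 0.454
```

Call:
arm_command:
  plan:
    - {"delta_pos": [-0.031,0.058,0.0],"turn": [0,0,0]}
    - {"delta_pos": [-0.031,0.058,0.0],"turn": [0,0,0]}
    - {"delta_pos": [-0.031,0.058,0.05],"turn": [0,0,0]}
    - {"delta_pos": [-0.031,0.058,0.05],"turn": [0,0,0]}
    - {"delta_pos": [-0.031,0.058,0.05],"turn": [0,0,0]}

```text
time_s: 32.02
ee_pos: [0.6567, -0.1752, 0.0797]
tcp_rot: [[0.898, 0.439, -0.006], [0.439, -0.898, 0.002], [-0.004, -0.004, -1.0]]
wrist_force: [-0.5, -0.5, -4.8]
width: 0.755
```

```bash
cat > blk.py <<'E'
from h import *
read_camera('wrist');s=get_state();p,d=read_camera('wrist');K=cam('wrist',s);C=cloud(K,d);e=s['ee_pos']
cv2.imwrite('pics/b%d.png'%(s['time_s']*100),p[:,:,::-1])
M=(C[...,2]>e[2]+.026)&(C[...,2]<e[2]+.034)&(np.hypot(C[...,0]-e[0],C[...,1]-e[1])<.05)
zt=np.median(C[M][:,2]);P=(onplane(K,np.argwhere(M)[:,::-1],zt)[:,:2]*1000).astype(np.float32)
print("dq",np.abs(s['dq']).max().round(3),"top",zt.round(4),"F",np.round(s['wrist_force'],1),"block",cv2.minAreaRect(P),"tcp",np.round(e,4))
rel([.6566,-.1762,.0065],.4535)
E
python3 blk.py
```

```text
dq 0.014 top 0.1094 F [ 0.1  0.1 -5.6] block ((656.5894775390625, -175.4428253173828), (66.39309692382812, 96.33243560791016), 26.172639846801758) tcp [ 0.6573 -0.1757  0.0806]
t 32.12 dpos [-0.0011, -0.0, 0.0995] turn [-0.004, 0.004, 0.002] yawnow 0.454
```

Call:
arm_command:
  plan:
    - {"delta_pos": [-0.001,0,0.03],"turn": [0,0,0]}
    - {"delta_pos": [-0.001,0,0.06],"turn": [0,0,0]}
    - {"delta_pos": [-0.001,0,0.08],"turn": [0,0,0]}
    - {"delta_pos": [-0.001,0,0.08],"turn": [0,0,0]}
    - {"delta_pos": [-0.001,0,0.08],"turn": [0,0,0]}

```text
time_s: 32.75
ee_pos: [0.6573, -0.1766, 0.0216]
tcp_rot: [[0.899, 0.439, -0.002], [0.439, -0.899, 0.0], [-0.002, -0.001, -1.0]]
wrist_force: [0.4, 0.4, -4.2]
width: 0.76
```

```bash
python3 blk.py; ls -t pics/b*.png | head -1
```

```text
dq 0.004 top 0.0507 F [-0.  -0.  -5.3] block ((656.5421142578125, -176.21038818359375), (66.30741882324219, 95.87168884277344), 26.049837112426758) tcp [ 0.6574 -0.1766  0.0219]
t 32.85 dpos [-0.0008, -0.0009, 0.0207] turn [-0.002, 0.002, 0.002] yawnow 0.454
pics/b3279.png
```

Call:
arm_command:
  plan:
    - {"delta_pos": [-0.001,0,0.008],"turn": [0,0,0]}
    - {"delta_pos": [-0.001,0,0.014],"turn": [0,0,0]}
    - {"delta_pos": [-0.001,0,0.0175],"turn": [0,0,0]}
    - {"delta_pos": [-0.001,0,0.0175],"turn": [0,0,0]}
    - {"delta_pos": [-0.001,0,0.0175],"turn": [0,0,0]}

```text
time_s: 33.48
ee_pos: [0.6569, -0.177, 0.009]
tcp_rot: [[0.898, 0.439, -0.001], [0.439, -0.898, 0.0], [-0.001, -0.001, -1.0]]
wrist_force: [0.3, -0.3, -5.3]
width: 0.75
```

Call:
arm_command:
  plan:
    - {"delta_pos": [0,0,0.001],"turn": [0,0,0]}
    - {"delta_pos": [0,0,0.002],"turn": [0,0,0]}
    - {"delta_pos": [0,0,0.002],"turn": [0,0,0]}

```text
time_s: 33.85
ee_pos: [0.6568, -0.1769, 0.0074]
tcp_rot: [[0.898, 0.439, -0.001], [0.439, -0.898, 0.0], [-0.001, -0.001, -1.0]]
wrist_force: [-0.0, -0.4, -4.8]
width: 0.758
```

Call:
arm_command:
  plan:
    - {"delta_pos": [0,0,0.001],"turn": [0,0,0]}
    - {"delta_pos": [0,0,0.002],"turn": [0,0,0]}
    - {"delta_pos": [0,0,0.002],"turn": [0,0,0]}

```text
time_s: 34.22
ee_pos: [0.6569, -0.177, 0.0069]
tcp_rot: [[0.899, 0.439, -0.001], [0.439, -0.899, 0.0], [-0.001, -0.001, -1.0]]
wrist_force: [-3.0, 1.7, 5.8]
width: 0.755
```

Contact. I'll release fully, then rise.

Call:
arm_command:
  plan:
    - {"delta_pos": [0,0,0],"turn": [0,0,0]}
    - {"delta_pos": [0,0,0],"turn": [0,0,0]}
    - {"delta_pos": [0,0,0],"turn": [0,0,0]}
    - {"delta_pos": [0,0,0],"turn": [0,0,0]}
  gripper: 1

```text
time_s: 34.72
ee_pos: [0.657, -0.1771, 0.0069]
tcp_rot: [[0.899, 0.439, -0.001], [0.439, -0.899, 0.0], [-0.001, -0.001, -1.0]]
wrist_force: [0.3, -0.3, 0.8]
width: 0.997
```

Call:
arm_command:
  plan:
    - {"delta_pos": [0,0,-0.03],"turn": [0,0,0]}
    - {"delta_pos": [0,0,-0.1],"turn": [0,0,0]}
    - {"delta_pos": [0,0,-0.18],"turn": [0,0,0]}
    - {"delta_pos": [-0.05,0,-0.23],"turn": [0,0,0]}
    - {"delta_pos": [-0.05,0,-0.23],"turn": [0,0,0]}

```text
time_s: 35.35
ee_pos: [0.6229, -0.1979, 0.1852]
tcp_rot: [[0.901, 0.434, 0.005], [0.434, -0.901, -0.004], [0.003, 0.006, -1.0]]
wrist_force: [-0.6, -0.5, -0.1]
width: 0.998
```

```bash
python3 look.py tmp block>/dev/null; python3 look.py w23 block tray_square; python3 flat.py w23 .6566 -.1762 .033 .045 .055
python3 - <<'E'
from h import *
p,d=read_camera('top');s,_=read_camera('scene')
cv2.imwrite('pics/fin.png',np.vstack([cv2.resize(p[120:280,180:480],(600,320))[:,:,::-1],cv2.resize(s[140:320,130:490],(600,280))[:,:,::-1]]))
E
```

```text
dq 0.043
block 0.97 [317.6, 155.1, 76.0, 73.8] med [ 0.6568 -0.1768  0.0358] z90 0.0368 ctr@8 [ 0.6532 -0.1803  0.008 ]
tray_square 0.86 [315.1, 150.2, 97.5, 93.3] med [ 0.6757 -0.1641  0.007 ] z90 0.0114 ctr@8 [ 0.6564 -0.1759  0.008 ]
n 5285 slope deg [-0.11 -0.13] z 0.0358 circ ((654.9461059570312, -177.65855407714844), 45.19398498535156) rect ((655.101318359375, -177.68185424804688), (64.66276550292969, 65.53019714355469), 25.995710372924805)
```

View pics/w23.png

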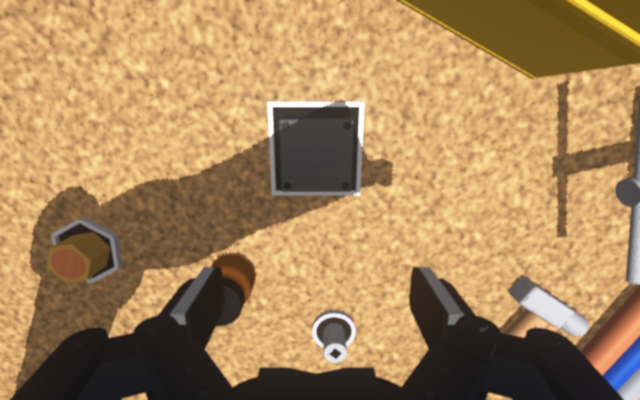

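View pics/fin.png

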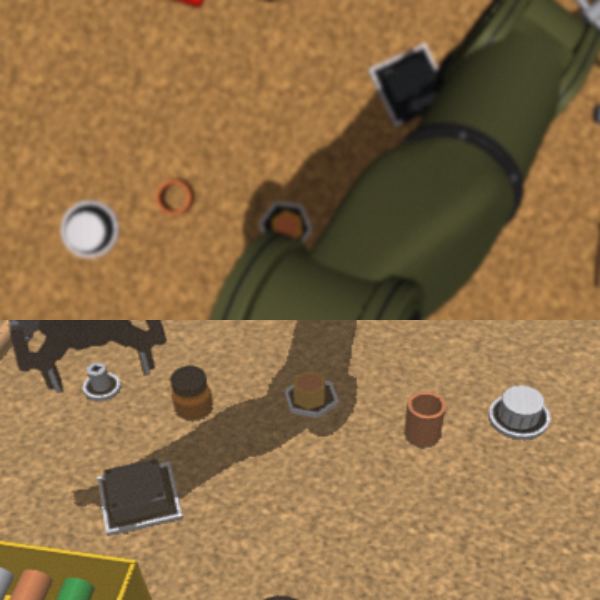

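All four pieces are flat in their trays, and the jar and pipe stub are still standing. The gripper is clear, so I'm handing the job in.

```bash
python3 -c "
from h import *
s=get_state();print(s['time_s'],np.abs(s['dq']).max(),s['wrist_force']);print(close_job())"
```

```text
35.7 0.005393303590799742 [ 0.09868137  0.44495642 -0.28399436]
the job is handed in; nothing more can be done
None
```

I took the stack apart from the top down and set the plug, bushing, cap and block each into its own tray. I handed the job in at 35.7 s, with the arm still and touching nothing. The largest set-down force reading was about 14 N.

**Heights:** after subtracting the cameras' roughly 2.6 mm height bias, the tops of the plug, bushing, cap and block are at about 39, 35, 37 and 33 mm. These match lying on the tray floors.

**Fit in the trays:** each piece's centre is within about 3 mm of its tray's. The block is turned to 26.0°, the same as its tray.

**Level:** depth fits of the cap's and block's tops came out level to within about 0.2°. The fits for the plug and bushing showed 8.2° and 1.5°. I put those down to side-wall pixels, because the outlines and heights fit and both look upright in the last pictures, but I did not repeat the fits.

**Bystanders:** the jar and the pipe stub are still standing. I never touched them, but I did not measure their positions again at the end.

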